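# Clear the stud and register a relief blank in the carving machine

## Task

Clear the old hold-down from the carving machine: take the wing nut, then the spacer, then the strap off the stud and put them one after another in the shallow empty tray. Then push the wooden blank along the bed and under the beam until it sits flush against both the back stop and the side stop. Leave everything else where it is.

Things in the scene. Friction and masses are not known exactly. Their poses are not given: they have to be found in the camera images.
- machine: carving machine, fixed. Origin: underside of its dark metal bed, on the table; x points away from the robot (within 12 degrees), y to the left, z up. The bed top is at z = 12 mm and spans x -200..130, y -140..140 mm. Two low steel stops stand on it and make an L; a grey beam crosses above it
- beam_edge (a point): middle of the beam's lower near edge, axes as the machine's, at machine x = 29, y = 0, 55 mm above the bed top. The beam is 70 mm deep, 80 mm tall, 340 mm wide (y -170..170), its posts 30 mm wide at y = -155 and 155. A home blank lies under it, its near edge 5 mm in from this edge, so the pushing tool must lean back, tip forward, about 40 degrees
- stop_corner (a point): corner where the faces of back stop and side stop meet, at bed-top height, machine x = 100, y = 75; axes as the machine's. The back stop (20 mm high, 12 thick) runs from here to the right, y -100..100; the side stop (18 mm high, 14 thick) runs from here towards the robot, to x = -186
- stud_tip (a point): top of the upright smooth steel stud, 10 mm diameter, that stands 50 mm above the bed top at machine x = -50, y = -85. On it are stacked, from the bed up: strap, spacer, wing nut; none is threaded tight, each lifts straight off
- nut_center (a point): steel wing nut, centre of its hub (21 mm diameter, 16 mm high, bore 13 mm); two wings 6 mm thick reach 24 mm out along its x, from 5 to 21 mm above its underside. Its underside starts 30 mm above the bed top
- spacer_center (a point): steel spacer ring, 26 mm outside, 13 mm bore, 18 mm high; centre, half-way up. Its underside starts 12 mm above the bed top
- strap_center (a point): flat aluminium strap 95 x 28 x 12 mm, lying on the bed; centre of the bar, half-way up; x along its length. Its 14 mm stud hole is at x = -27.5 mm from this point
- blank_center (a point): limewood blank with a shallow round ring on top, a block 66 (its x) x 100 (its y) x 28 mm high, lying loose on the near part of the bed; centre, half-way up. It starts turned up to 17 degrees from the machine's axes. When home, its far 100 mm edge is against the back stop and its left 66 mm edge against the side stop, so its centre is at machine x = 67, y = 25 mm. It slides easily (under 3 N)
- tray_in (a point): centre of the inner floor (6 mm above the table) of a shallow empty plywood tray, fixed, 200 (x) x 160 (y) x 30 mm high outside, walls 6 mm; it stands either left or right of the machine
- caddy: dark wooden tool caddy with upright tool handles, fixed, 120 x 150 x 85 mm, handles up to 180 mm high; on the side without the tray. Origin under its centre
- spanner: open-ended spanner lying on the table near the robot; to be left alone
- gauge_center (a point): steel setting block, 30 x 22 x 40 mm, standing on the bed outside the side stop; its centre. To be left alone
- bigring_center (a point): loose flat steel ring, 32 mm across, 8 mm high, lying on the bed; larger and flatter than the spacer; its centre. To be left alone
- mallet_center (a point): round wooden mallet standing on its head, 84 mm across, 205 mm high; its centre. To be left alone
- tin_center (a point): steel can, 72 mm across, 90 mm high; its centre. To be left alone
- offcut_center (a point): wood offcut 55 x 35 x 30 mm; its centre. To be left alone
- jar_center (a point): amber glass jar, 60 mm across, 80 mm high; its centre. To be left alone

How it is judged:
On the way, in this order (a step that is already met when the one before it is completed fails the run):
1. the wing nut lies in the tray (x of nut_center in the frame of tray_in between -0.094 and 0.094 m and y of nut_center in the frame of tray_in between -0.074 and 0.074 m and z of nut_center in the frame of tray_in between -0.005 and 0.045 m), for 0.1 s.
2. the spacer lies in the tray (x of spacer_center in the frame of tray_in between -0.094 and 0.094 m and y of spacer_center in the frame of tray_in between -0.074 and 0.074 m and z of spacer_center in the frame of tray_in between -0.005 and 0.045 m), for 0.1 s.
3. the strap lies in the tray (x of strap_center in the frame of tray_in between -0.094 and 0.094 m and y of strap_center in the frame of tray_in between -0.074 and 0.074 m and z of strap_center in the frame of tray_in between -0.005 and 0.045 m), for 0.1 s.
4. the blank is flush against both stops (x of blank_center in the frame of machine between 0.0645 and 0.0695 m and y of blank_center in the frame of machine between 0.0225 and 0.0275 m and z of blank_center in the frame of machine between 0.022 and 0.03 m and angle between the x axis of blank_center and the x axis of machine, either way round below 0.03 rad and angle between blank_center's own z axis and vertical below 0.05 rad), for 0.2 s.
At the end, for the whole second after the job is handed in: Wing nut, spacer and strap lie in the tray (centres within its walls, no more than 45 mm above its floor); the blank lies flat on the bed within 2.5 mm of both stops and square to them within 0.03 rad; all are at rest (all of step 1 and all of step 2 and all of step 3 and all of step 4 and linear speed of each of nut, spacer, strap, blank below 0.02 m/s); the robot touches nothing.
It fails at once if another object was moved more than 30 mm (distance of any of gauge_center, bigring_center, mallet_center, tin_center, offcut_center, jar_center, spanner from where it was at the start of the episode above 0.03 m).
It also fails if it takes over 72 s, if anything falls off the work surface, if the arm or the gripper's body presses on something with over 40 N, if the wrist force passes 120 N, or if a joint passes its speed limit or range.

## Robot

A 7-joint arm with a two-finger parallel gripper is mounted at the origin on the work surface. World frame = base frame: x ahead of the robot, y to its left, z up, the work surface at z = 0. Lengths are in m, angles in rad, forces in N, time in s.
With the tool pointing down it reaches from about 0.4 to 0.85 m from the base axis. Payload 4.5 kg.
Tool frame: the origin (TCP) lies at the centre of the arm's flange, where the gripper is bolted on; the fingertips stand 173 mm ahead of it and the grasp point (between the pads) lies 155 mm ahead of it (env.grip_point_offset is the distance from the TCP to the grasp point, in m); z points along the fingers, y is the direction in which the jaws open and shut (so a half turn about z gives the same grasp; the last joint's range is limited). The gripper opens to 85 mm and grips with 20 to 120 N. Pads are 22 mm wide; open, the fingers measure 114 mm over their backs; the gripper's body (76 mm by 85 mm) begins 54 mm behind the grasp point. The pads swing forward as they close: fully open they stand 13 mm farther back than shut.
Start: joints at [-1.137, 0.689, -0.195, 1.565, 0.157, 0.902, -0.215], TCP at [0.243, 0.576, 0.405] pointing down, gripper open.
Joint ranges: [-3.01, 3.01], [-0.46, 2.08], [-1.47, 1.51], [0.13, 2.56], [-1, 4.14], [0.04, 2.09], [-2.66, 2.66]. Speed limits (rad/s): [2.57, 2.57, 3.14, 3.14, 3.14, 3.14, 3.14].

## Interface

Orientations are given as a unit quaternion [w, x, y, z].
In Python, from plant import monitor, cams, close_job, env gives the robot as it stands. The module is installed in compiled form; this text tells all that it offers.
- The arm moves only by the shell command python3 -m pendant 'ROWS' [OPENING] [FORCE]. ROWS is JSON, a list that holds one entry, the list of rows, each a list of 4 numbers: the shift along the world's x, y, z in m, then the turn about the world's z in degrees. In form: [[[tx, ty, tz, roll], ...]]. A call has 1 to 8 rows; each row shifts and turns the commanded pose from where the row before left it; what a row does not reach is not made up. A row lasts 1/12 s, in which the tool goes at most 41.7 mm and 7.16 degrees, less where a joint would pass 70% of its speed; a pose out of reach is approached as far as the arm can. A call is refused whole if a number of a shift passes 0.0417 or a number of a turn 7.16, either way. A call with a gripper value outside its range is refused whole. OPENING is the finger opening in m, from 0 to 0.0854, set as the call begins (- or left out, the last holds). The fingers move at their own pace and stop on an object; FORCE is the grip in N (left out, the last holds). Time passes only in rows, so rows that do not move let the fingers close. It gives the time, the measured TCP pose, the force and the opening at its end, in the units of the state.
- monitor.observe(): the state, without advancing time (a new reading comes with each control period).
- cams.get_image(name): name is "scene" or "top" or "wrist"; returns the picture (420x560x3 uint8, red, green, blue); there is no depth.
- cams.get_calibration(name): a dict with "camera_matrix" (3x3 intrinsics, pixels), "origin" and "attitude" of the camera in the world; the wrist camera has in their place "tool_from_camera" (4x4, takes a point from camera to tool coordinates, whose origin is the TCP and whose axes are the flange's). Camera axes: x right, y down, z forward; pixel columns grow to the right and rows downward; lengths in m; the calibration is good to about 2 mm. The wrist camera is an equidistant fisheye: a pixel r from the principal point sees the ray r / f radians off the axis. A picture is of the moment at which its call begins: read the wrist's pose just before it. get_calibration takes no time and is no camera call.
- close_job(): hands the job in, once; it reports no verdict.
The state is a dict: "time_s": time; "joints": joint angles; "qd": joint speeds; "joint_torque": joint torques, N m; "tool_pos": TCP position; "eef_rot": TCP orientation; "force": force on the tool from outside, world axes, zero at the start; "torque": the same for the moment, N m; "grip_width": finger opening in m.
Only numpy, scipy, OpenCV 4.12 (cv2) and the standard library are available. Lean on these libraries where they do the work, as an engineer would, in place of code of your own. Each camera call takes 0.05 s, during which the arm holds its last target.

## Working session

There is one attempt and no reset: what is moved stays moved. The work goes in short steps, Python scripts to look and compute and a shell command to move; the robot and the scene stay as the last step left them, time stands still between calls to the robot, and variables do not carry over. Pictures are saved under pics/ and viewed, and the job is handed in when it is done.

```bash
ls; mkdir -p pics
cat > h.py <<'E'
import numpy as np, cv2, json
from plant import monitor, cams, env
from scipy.spatial.transform import Rotation as R
def snap(name,f):
    o=monitor.observe(); im=cams.get_image(name); cv2.imwrite('pics/'+f+'.png',im[:,:,::-1]); 
    json.dump({k:np.array(o[k]).tolist() for k in('tool_pos','eef_rot','time_s')},open('pics/'+f+'.json','w')); return im
def rot(a):
    a=np.array(a,float)
    return a if a.shape==(3,3) else R.from_quat(a[[1,2,3,0]]).as_matrix()
def crop(f,x0,y0,x1,y1,s,out):
    im=cv2.imread('pics/'+f+'.png')[y0:y1,x0:x1]; im=cv2.resize(im,None,fx=s,fy=s,interpolation=cv2.INTER_CUBIC)
    for k in range((x0+9)//10*10,x1,10):
        p=int((k-x0)*s); cv2.line(im,(p,0),(p,8 if k%50 else 16),(0,255,255),1)
        if k%50==0: cv2.putText(im,str(k),(p,28),0,.45,(0,255,255),1)
    for k in range((y0+9)//10*10,y1,10):
        p=int((k-y0)*s); cv2.line(im,(0,p),(8 if k%50 else 16,p),(0,255,255),1)
        if k%50==0: cv2.putText(im,str(k),(18,p+4),0,.45,(0,255,255),1)
    cv2.imwrite('pics/'+out+'.png',im)
def ray(cam,u,v,f=None):
    c=cams.get_calibration(cam); K=np.array(c['camera_matrix'])
    x=(u-K[0,2])/K[0,0]; y=(v-K[1,2])/K[1,1]
    if cam!='wrist':
        d=np.array([x,y,1.]); return np.array(c['origin']),rot(c['attitude'])@d
    r=np.hypot(x,y); s=np.sin(r)/max(r,1e-9); d=np.array([x*s,y*s,np.cos(r)])
    T=np.array(c['tool_from_camera']); j=json.load(open('pics/'+f+'.json')); Rw=rot(j['eef_rot'])
    return np.array(j['tool_pos'])+Rw@T[:3,3], Rw@T[:3,:3]@d
def at(cam,u,v,z,f=None):
    o,d=ray(cam,u,v,f); return o+d*(z-o[2])/d[2]
def proj(cam,P,f=None):
    c=cams.get_calibration(cam); K=np.array(c['camera_matrix'])
    if cam!='wrist':
        p=rot(c['attitude']).T@(np.array(P)-np.array(c['origin'])); return K[0,0]*p[0]/p[2]+K[0,2],K[1,1]*p[1]/p[2]+K[1,2]
    T=np.array(c['tool_from_camera']); j=json.load(open('pics/'+f+'.json')); Rw=rot(j['eef_rot'])
    q=Rw.T@(np.array(P)-np.array(j['tool_pos'])); p=T[:3,:3].T@(q-T[:3,3])
    th=np.arctan2(np.hypot(p[0],p[1]),p[2]); n=np.hypot(p[0],p[1])
    return K[0,0]*th*p[0]/n+K[0,2],K[1,1]*th*p[1]/n+K[1,2]
E
python3 - <<'E'
from h import *
np.set_printoptions(precision=4,suppress=True)
print(monitor.observe(), env.grip_point_offset)
for c in('scene','top','wrist'):
    snap(c,c+'0'); print(c,cams.get_calibration(c))
E
```

```text
pics
{'time_s': 0.0, 'joints': array([-1.1373,  0.69  , -0.1945,  1.5664,  0.1573,  0.9025, -0.2151]), 'qd': array([ 0.0003,  0.0003, -0.0005, -0.0018, -0.    ,  0.0006,  0.0007]), 'joint_torque': array([  0.0004, -53.9606,  -1.2664, -15.8546,   0.009 ,   0.0094,
        -0.    ]), 'tool_pos': array([0.2431, 0.5754, 0.4039]), 'eef_rot': array([-0.0001,  0.1985,  0.9801, -0.001 ]), 'force': array([ 0.6682,  0.0332, -0.1736]), 'torque': array([-0.0149,  0.0174, -0.0441]), 'grip_width': 0.0851069205326216} 0.1547
scene {'camera_matrix': array([[473.8439,   0.    , 275.6597],
       [  0.    , 473.8439, 214.3175],
       [  0.    ,   0.    ,   1.    ]]), 'origin': array([1.3153, 0.3472, 0.9798]), 'attitude': array([-0.1958,  0.4579,  0.8026, -0.3284])}
top {'camera_matrix': array([[434.0492,   0.    , 272.7971],
       [  0.    , 434.0492, 209.8073],
       [  0.    ,   0.    ,   1.    ]]), 'origin': array([ 0.3057, -0.0644,  1.2376]), 'attitude': array([-0.0615,  0.7051, -0.7031,  0.0681])}
wrist {'camera_matrix': array([[325.1923,   0.    , 280.5789],
       [  0.    , 325.1923, 212.0984],
       [  0.    ,   0.    ,   1.    ]]), 'tool_from_camera': array([[-0.0004, -0.9557, -0.2945,  0.0758],
       [ 1.    , -0.0005,  0.0003,  0.    ],
       [-0.0004, -0.2945,  0.9557,  0.0322],
       [ 0.    ,  0.    ,  0.    ,  1.    ]])}
```

View pics/top0.png

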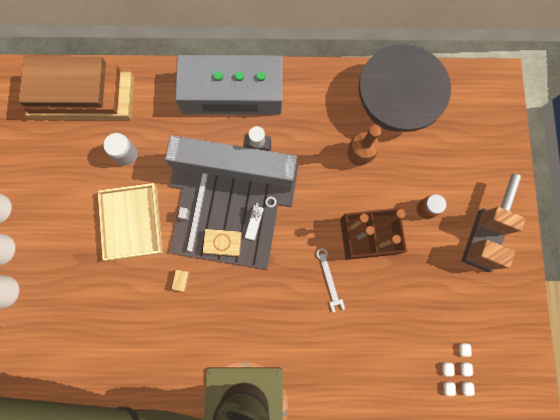

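View pics/scene0.png

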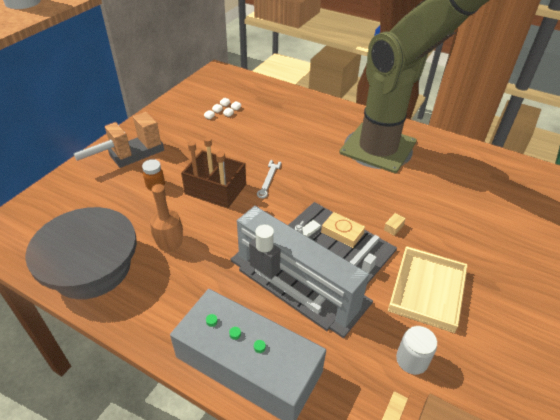

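View pics/wrist0.png

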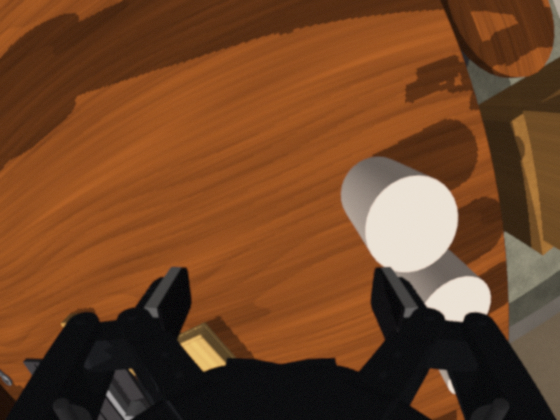

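The top view shows the tray (130,222) left of the machine, the blank at (222,242), and the nut/strap stack at about (255,218). I'll enlarge it next.

Run:
```python
from h import *
crop('top0',90,125,310,290,3.6,'top0c')
crop('scene0',215,200,415,330,4,'scene0c')
```

```text
(no output)
```

View pics/top0c.png

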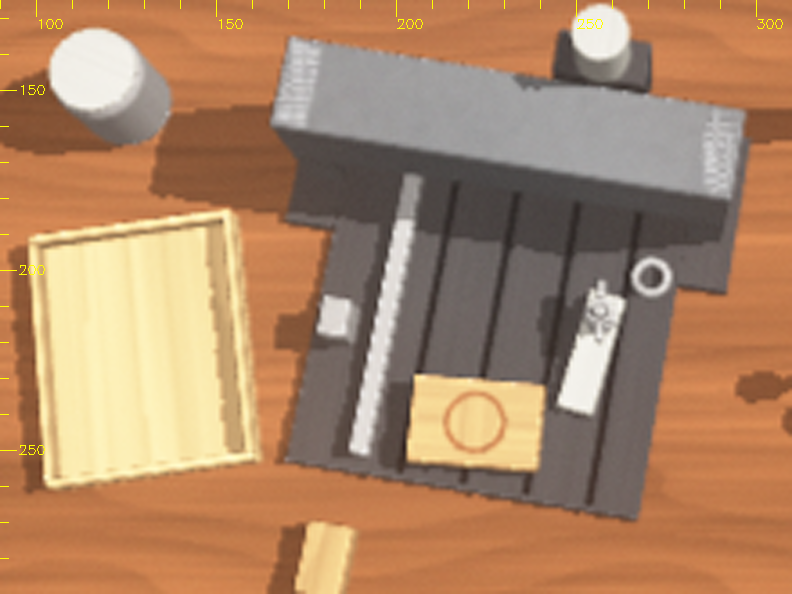

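View pics/scene0c.png

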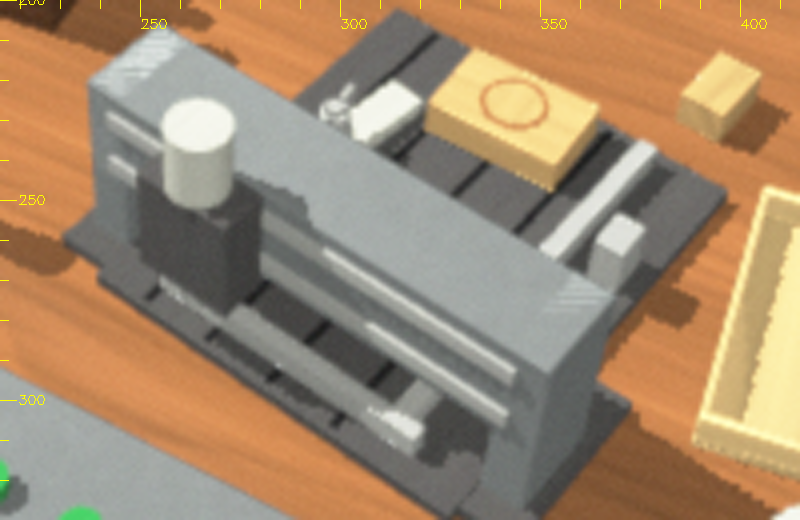

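```bash
cat > fit.py <<'E'
from h import *
from scipy.optimize import least_squares
np.set_printoptions(precision=4,suppress=True)
F=lambda x,y:(90+x/3.6,125+y/3.6)
def fit(pts,x0):
    def res(p):
        c,s=np.cos(p[2]),np.sin(p[2]); r=[]
        for (m,uv) in pts:
            q=proj('top',[p[0]+c*m[0]-s*m[1],p[1]+s*m[0]+c*m[1],m[2]]); r+=[q[0]-uv[0],q[1]-uv[1]]
        return r
    s=least_squares(res,x0); return s.x,np.array(res(s.x)).reshape(-1,2)
if __name__=='__main__':
    m=[((-.2,.14,.012),F(285,460)),((-.2,-.14,.012),F(636,520)),((.029,.17,.147),F(272,122)),((.029,-.17,.147),F(728,200)),((-.186,.075,.030),F(373,456)),((-.186,.089,.030),F(350,452))]
    p,r=fit(m,[.55,0,0]); print('mach',p,np.degrees(p[2]));print(r)
    b=[((.033,.05,.04),F(414,375)),((.033,-.05,.04),F(546,386)),((-.033,-.05,.04),F(537,472)),((-.033,.05,.04),F(407,460))]
    p2,r=fit(b,[.5,0,0]); print('blank',p2,np.degrees(p2[2]));print(r)
    t=[((.1,.08,.03),F(30,237)),((.1,-.08,.03),F(231,211)),((-.1,-.08,.03),F(260,460)),((-.1,.08,.03),F(48,487))]
    p3,r=fit(t,[.5,.3,0]); print('tray',p3,np.degrees(p3[2]));print(r)
    c,s=np.cos(p[2]),np.sin(p[2]); M=np.array([[c,-s],[s,c]])
    print('stud',p[:2]+M@[-.05,-.085]); print('blank in m',M.T@(p2[:2]-p[:2]),np.degrees(p2[2]-p[2]))
    print('nut img',at('top',*F(597,315),.058)); 
    for q in((593,288),(625,298),(592,415),(557,406)): print('strap',at('top',*F(*q),.024))
    print('gauge',at('top',*F(338,317),.052),'bigring',at('top',*F(651,277),.02))
E
python3 fit.py
```

```text
mach [ 0.5838  0.0444 -0.1631] -9.345206145270861
[[ 0.2725 -0.0294]
 [ 0.8975 -0.163 ]
 [-0.8122  0.741 ]
 [ 1.3765  0.2054]
 [-1.6003 -0.5789]
 [-0.1655 -0.3012]]
blank [ 0.4355  0.0643 -0.0801] -4.590942842409715
[[ 0.5335  0.0574]
 [-0.2885 -0.0234]
 [-0.0742 -0.1726]
 [-0.1684  0.1447]]
tray [0.4953 0.3266 0.1464] 8.38744880724807
[[ 0.0362  0.0601]
 [ 0.4623 -0.4639]
 [-0.7319 -0.2119]
 [ 0.2468  0.5954]]
stud [ 0.5206 -0.0314]
blank in m [-0.1496 -0.0044] 4.754263302861146
nut img [ 0.5169 -0.0284  0.058 ]
strap [ 0.5446 -0.024   0.024 ]
strap [ 0.5367 -0.0494  0.024 ]
strap [ 0.4438 -0.0242  0.024 ]
strap [0.4507 0.0032 0.024 ]
gauge [0.5156 0.1709 0.052 ] bigring [ 0.5545 -0.0699  0.02  ]
```

```bash
python3 -m pendant '[[[0.016,-0.036,0,0],[0.016,-0.036,0,0],[0.016,-0.036,0,0],[0.016,-0.036,0,0],[0.016,-0.036,0,0],[0.016,-0.036,0,0],[0.016,-0.036,0,0],[0.016,-0.036,0,0]]]'; python3 -m pendant '[[[0.016,-0.036,-0.008,1],[0.016,-0.036,-0.008,1],[0.016,-0.036,-0.008,1],[0.016,-0.036,-0.008,1],[0.016,-0.036,-0.008,1],[0.016,-0.036,-0.008,1],[0.016,-0.036,-0.008,1],[0.016,-0.036,-0.008,0]]]'
python3 - <<'E'
from h import *
snap('wrist','w1');snap('top','t1');o=monitor.observe();print(o['tool_pos'],o['eef_rot'],o['time_s'])
E
```

```text
time_s: 0.82
tool_pos: [0.3716, 0.2859, 0.4047]
eef_rot: [0.0, 0.198, 0.98, -0.0]
force: [0.9, -0.0, 0.6]
grip_width: 0.0853
time_s: 1.48
tool_pos: [0.4997, -0.0023, 0.3402]
eef_rot: [-0.0, 0.138, 0.99, 0.0]
force: [1.4, 0.5, -0.5]
grip_width: 0.0851
[ 0.50070513 -0.00811413  0.33922702] [-1.32680498e-04  1.44810539e-01  9.89456394e-01 -2.43610067e-03] 1.5833
```

View pics/w1.png

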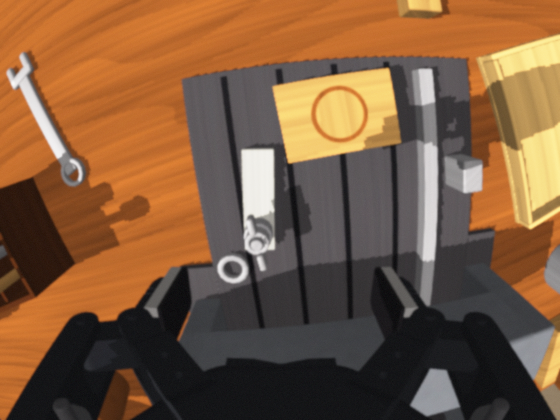

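Run:
```python
from h import *
crop('w1',210,130,310,290,5,'w1c')
```

```text
(no output)
```

View pics/w1c.png

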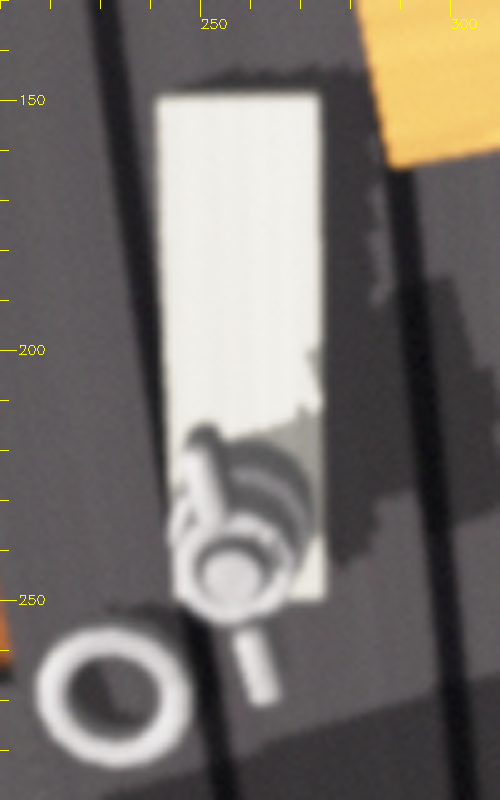

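Run:
```python
from h import *
np.set_printoptions(precision=4,suppress=True)
a=at('wrist',256,244.4,.062,'w1');b=at('wrist',251,216.4,.063,'w1');c=at('wrist',263.2,270.6,.063,'w1')
print(a,b,c,(b+c)/2,np.degrees(np.arctan2(c[1]-b[1],c[0]-b[0])),np.linalg.norm(b-c))
s=[at('wrist',210+x/5,130+y/5,.024,'w1') for x,y in((155,97),(320,95),(327,600))]
print(s,np.degrees(np.arctan2(*(s[2]-s[1])[[1,0]])))
print('bigring',at('wrist',210+115/5,130+697/5,.02,'w1'))
print('side stop top',[at('wrist',u,v,.03,'w1') for u,v in((413,70),(435,70))])
o=monitor.observe();q=rot(o['eef_rot']);print(o['tool_pos'],np.degrees(np.arctan2(q[1,1],q[0,1])),q[:,2])
```

```text
[ 0.5209 -0.0291  0.062 ] [ 0.4965 -0.0255  0.063 ] [ 0.5452 -0.0303  0.063 ] [ 0.5208 -0.0279  0.063 ] -5.543035636404391 0.048953975622114475
[array([ 0.4462, -0.0229,  0.024 ]), array([0.454, 0.005, 0.024]), array([ 0.546 , -0.0203,  0.024 ])] -15.403598556660155
bigring [ 0.5568 -0.0677  0.02  ]
side stop top [array([0.4149, 0.1437, 0.03  ]), array([0.4184, 0.166 , 0.03  ])]
[ 0.5007 -0.0081  0.3392] 73.34727222143415 [-0.001  -0.0048 -1.    ]
```

```bash
python3 -m pendant '[[[0.010,-0.010,0,5.6],[0.010,-0.011,0,5.6],[0,0,-0.03,0],[0,0,-0.03,0],[0,0,-0.03,0],[0,0,-0.02,0],[0,0,-0.011,0],[0,0,0,0]]]' 0.06
python3 - <<'E'
from h import *
o=monitor.observe();q=rot(o['eef_rot']);print(o['tool_pos'],np.degrees(np.arctan2(q[1,1],q[0,1])),q[:,2],o['grip_width'])
snap('wrist','w2')
E
```

```text
time_s: 2.25
tool_pos: [0.5183, -0.0206, 0.2174]
eef_rot: [-0.002, 0.041, 0.999, -0.0]
force: [0.9, 0.1, -0.4]
grip_width: 0.0597
[ 0.51829809 -0.02064272  0.21736881] 85.3467083454817 [-4.75529992e-03 -1.21944051e-04 -9.99988686e-01] 0.059746606025628174
```

View pics/w2.png

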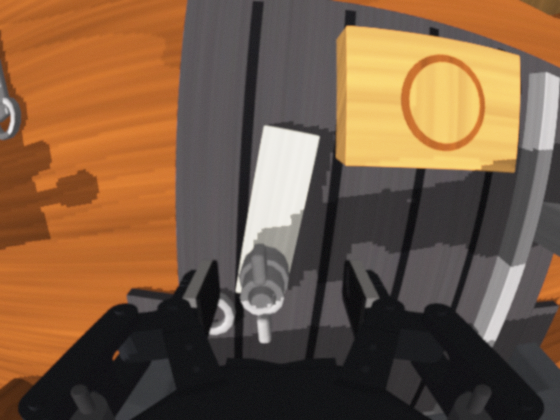

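```bash
python3 -m pendant '[[[0.0025,-0.0085,0,0],[0,0,0,0]]]'
python3 - <<'E'
from h import *
o=monitor.observe();q=rot(o['eef_rot']);print(o['tool_pos'],np.degrees(np.arctan2(q[1,1],q[0,1])),q[:,2],o['grip_width'])
snap('wrist','w3');print(at('wrist',262,297,.062,'w3'));crop('w3',160,220,400,400,3.3,'w3c')
E
```

```text
time_s: 2.47
tool_pos: [0.5225, -0.0316, 0.2207]
eef_rot: [0.001, 0.042, 0.999, -0.001]
force: [-0.6, 0.5, -0.3]
grip_width: 0.0599
[ 0.52254464 -0.03155565  0.22069674] 85.17916120586128 [ 0.00205124 -0.00145582 -0.99999684] 0.05992098405939461
[ 0.52581084 -0.04024041  0.062     ]
```

View pics/w3c.png

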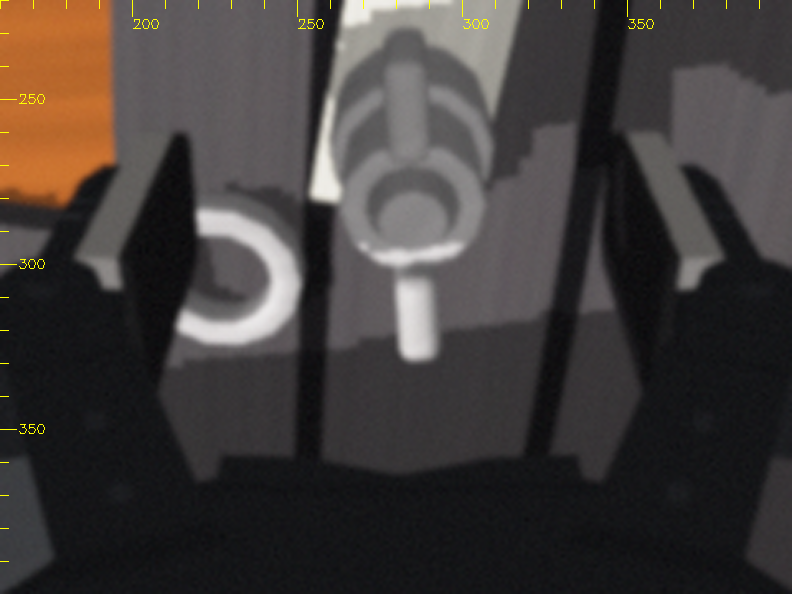

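```bash
python3 - <<'E'
from h import *
j=json.load(open('pics/w3.json'));q=rot(j['eef_rot'])
for d in(.150,.158,.165):print(proj('wrist',np.array(j['tool_pos'])+q@[0,0,d],'w3'))
E
python3 -m pendant '[[[0,0,0,0]]]'
```

```text
(np.float64(279.9512507632723), np.float64(300.679332234749))
(np.float64(279.9788601892946), np.float64(291.0942523558325))
(np.float64(280.00114512668284), np.float64(283.411839838706))
time_s: 2.6
tool_pos: [0.5221, -0.0304, 0.2207]
eef_rot: [0.001, 0.042, 0.999, 0.0]
force: [0.4, 0.5, 0.8]
grip_width: 0.0598
```

```bash
python3 -m pendant '[[[-0.0015,0.0025,-0.003,0],[0,0,0,0]]]'; python3 -m pendant '[[[0,0,0,0],[0,0,0,0],[0,0,0,0],[0,0,0,0],[0,0,0,0]]]' 0.0 40
```

```text
time_s: 2.77
tool_pos: [0.52, -0.0266, 0.2168]
eef_rot: [-0.0, 0.041, 0.999, 0.0]
force: [0.1, 0.8, -0.0]
grip_width: 0.0599
time_s: 3.18
tool_pos: [0.5202, -0.0279, 0.2169]
eef_rot: [-0.0, 0.041, 0.999, -0.001]
force: [-0.3, -1.2, 4.3]
grip_width: 0.0187
```

```bash
python3 -m pendant '[[[0,0,0,0],[0,0,0.01,0],[0,0,0.02,0],[0,0,0.03,0],[0,0,0.04,0],[0,0,0.03,0],[0,0,0,0]]]'
python3 - <<'E'
from h import *
snap('wrist','w4');o=monitor.observe();print(o['tool_pos'],o['grip_width'],o['force']);crop('w4',160,120,400,400,2.1,'w4c')
E
```

```text
time_s: 3.77
tool_pos: [0.522, -0.0263, 0.3527]
eef_rot: [0.006, 0.041, 0.999, 0.001]
force: [0.4, 0.2, -0.3]
grip_width: 0.0185
[ 0.52126538 -0.02656196  0.35027301] 0.018904394911587 [-0.50081563 -0.49241741 -0.51486556]
```

View pics/w4c.png

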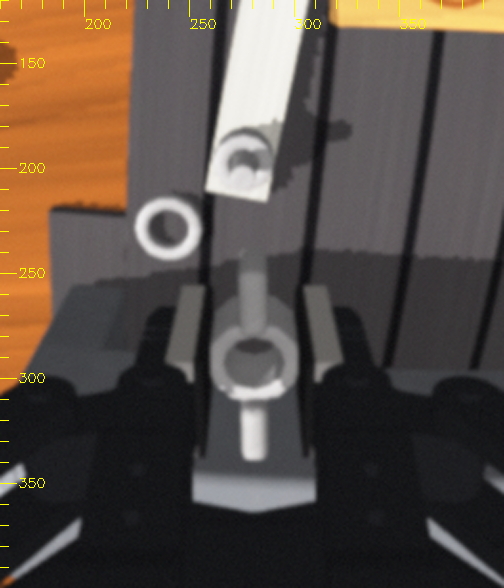

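```bash
python3 -m pendant '[[[0,0.038,0,0],[0,0.041,0,0],[0,0.041,0,0],[0,0.041,0,0],[0,0.041,0,0],[0,0.041,0,0],[0,0.041,0,0],[0,0.041,0,0]]]';  python3 -m pendant '[[[0,0,-0.03,0],[0,0,-0.04,0],[0,0,-0.04,0],[0,0,-0.03,0],[0,0,-0.015,0],[0,0,-0.005,0],[0,0,0,0]]]'
```

```text
time_s: 4.48
tool_pos: [0.5192, 0.2999, 0.3458]
eef_rot: [-0.001, 0.041, 0.999, -0.0]
force: [1.3, -0.5, -0.7]
grip_width: 0.0188
time_s: 5.07
tool_pos: [0.5192, 0.2976, 0.1849]
eef_rot: [-0.002, 0.041, 0.999, -0.001]
force: [-0.2, 0.0, -0.3]
grip_width: 0.0185
```

```bash
python3 -m pendant '[[[0,0,0,0],[0,0,0,0],[0,0,0,0],[0,0,0.01,0],[0,0,0.03,0],[0,0,0.04,0],[0,0,0.04,0],[0,0,0.03,0]]]' 0.05; python3 -m pendant '[[[0,-0.038,0,0],[0,-0.041,0,0],[0,-0.041,0,0],[0,-0.041,0,0],[0,-0.041,0,0],[0,-0.041,0,0],[0,-0.041,0,0],[0,-0.036,0,0]]]'
python3 - <<'E'
from h import *
snap('wrist','w5');snap('top','t5');o=monitor.observe();print(o['tool_pos'],o['grip_width'],o['force']);crop('w5',160,120,400,400,2.1,'w5c');crop('t5',90,150,300,290,3.6,'t5c')
E
```

```text
time_s: 5.73
tool_pos: [0.5205, 0.2979, 0.3414]
eef_rot: [0.002, 0.041, 0.999, 0.001]
force: [0.5, -0.5, 1.0]
grip_width: 0.0503
time_s: 6.4
tool_pos: [0.5198, -0.0253, 0.3382]
eef_rot: [0.001, 0.042, 0.999, -0.001]
force: [0.4, -0.5, 0.0]
grip_width: 0.0503
[ 0.51957024 -0.0306431   0.3376326 ] 0.049845394764933354 [ 0.86980747 -0.22444552 -0.14408457]
```

View pics/w5c.png

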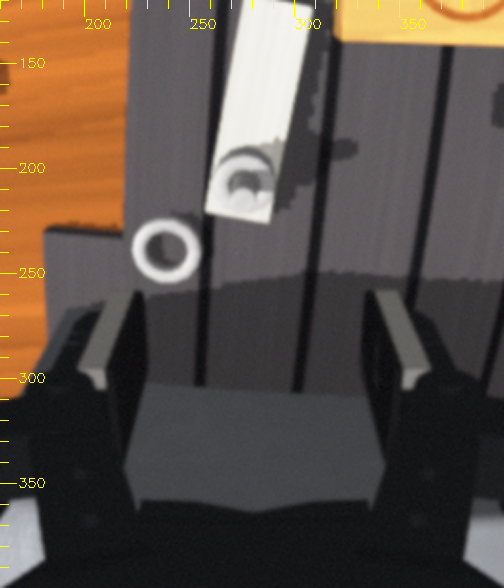

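View pics/t5c.png

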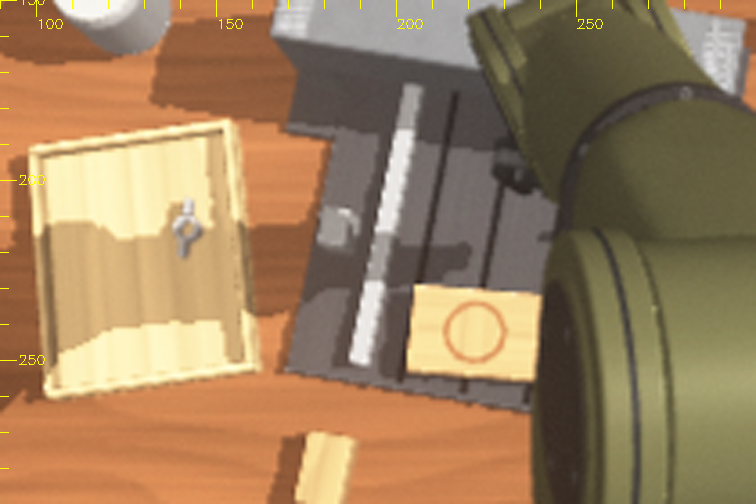

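```bash
python3 -m pendant '[[[0,0.001,-0.03,0],[0,0,-0.04,0],[0,0,-0.04,0],[0,0,-0.02,0],[0,0,-0.009,0],[0,0,0,0],[0,0,0,0]]]'
python3 - <<'E'
from h import *
snap('wrist','w6');o=monitor.observe();print(o['tool_pos'],o['grip_width'],o['force']);crop('w6',160,180,400,400,3,'w6c');
j=json.load(open('pics/w6.json'));q=rot(j['eef_rot']);print(proj('wrist',np.array(j['tool_pos'])+q@[0,0,j['tool_pos'][2]-.062],'w6'))
E
```

```text
time_s: 7.08
tool_pos: [0.5208, -0.0208, 0.1988]
eef_rot: [0.001, 0.041, 0.999, 0.0]
force: [0.7, -0.1, 0.0]
grip_width: 0.0499
[ 0.52101266 -0.02098102  0.19935984] 0.04974759032535101 [0.55974781 0.30074967 0.35795973]
(np.float64(279.9003232078103), np.float64(318.64491162833434))
```

View pics/w6c.png

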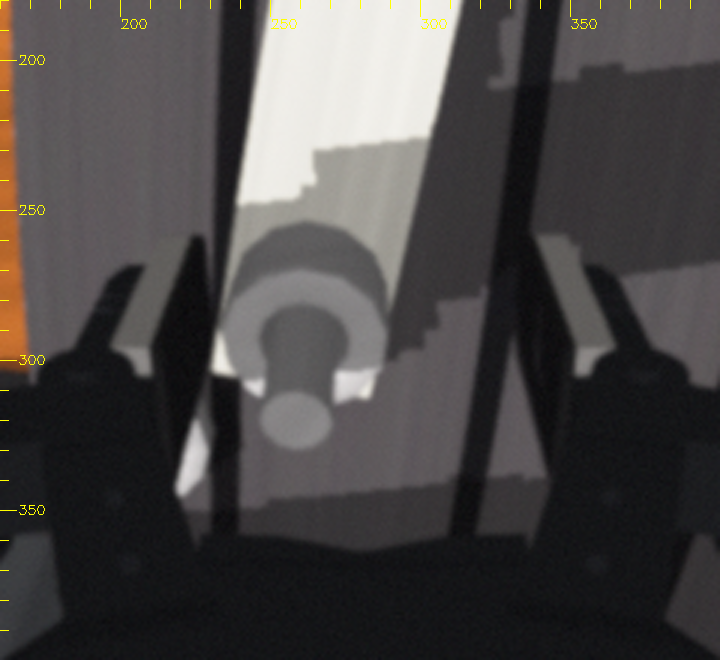

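```bash
python3 -m pendant '[[[0,-0.0075,0,0],[0,0,0,0]]]'; python3 -m pendant '[[[0,0,0,0],[0,0,0,0],[0,0,0,0],[0,0,0,0],[0,0,0,0]]]' 0.0 40
```

```text
time_s: 7.3
tool_pos: [0.5207, -0.0307, 0.1992]
eef_rot: [0.001, 0.042, 0.999, -0.001]
force: [0.1, -0.6, 0.0]
grip_width: 0.0501
time_s: 7.72
tool_pos: [0.5205, -0.029, 0.1986]
eef_rot: [0.001, 0.041, 0.999, -0.0]
force: [-0.6, -1.1, 6.3]
grip_width: 0.0246
```

```bash
python3 -m pendant '[[[0,0,0.01,0],[0,0,0.03,0],[0,0,0.04,0],[0,0,0.04,0],[0,0,0.02,0],[0,0.03,0,0],[-0.005,0.04,0,0],[-0.006,0.04,0,0]]]'; python3 -m pendant '[[[-0.009,0.04,0,0],[-0.009,0.04,0,0],[-0.009,0.04,0,0],[-0.009,0.04,0,0],[-0.009,0.04,0,0],[-0.009,0.025,0,0],[0,0,-0.02,0],[0,0,-0.04,0]]]';python3 -m pendant '[[[0,0,-0.04,0],[0,0,-0.03,0],[0,0,-0.012,0],[0,0,-0.010,0],[0,0,0,0]]]'
```

```text
time_s: 8.38
tool_pos: [0.5094, 0.0812, 0.339]
eef_rot: [0.001, 0.043, 0.999, 0.0]
force: [0.1, 0.5, -0.7]
grip_width: 0.0245
time_s: 9.05
tool_pos: [0.4554, 0.3106, 0.2815]
eef_rot: [0.004, 0.039, 0.999, 0.005]
force: [2.0, -0.1, -0.7]
grip_width: 0.0242
time_s: 9.47
tool_pos: [0.455, 0.3063, 0.185]
eef_rot: [-0.001, 0.041, 0.999, -0.0]
force: [-0.1, -0.2, -0.1]
grip_width: 0.0243
```

```bash
python3 -m pendant '[[[0,0,0,0],[0,0,0,0],[0,0,0.01,0],[0,0,0.03,0],[0,0,0.04,0],[0,0,0.04,0],[0,0,0.03,0],[0,-0.01,0,0]]]' 0.045; python3 -m pendant '[[[0.005,-0.04,0,-2.6],[0.005,-0.04,0,-2.6],[0.005,-0.04,0,-2.6],[0.005,-0.04,0,-2.6],[0.005,-0.04,0,0],[0.005,-0.04,0,0],[0.005,-0.04,0,0],[0.005,-0.038,0,0]]]' ; python3 -m pendant '[[[0,0,0,0],[0,0,-0.04,0],[0,0,-0.04,0],[0,0,0,0]]]'
python3 - <<'E'
from h import *
snap('wrist','w7');snap('top','t7');o=monitor.observe();print(o['tool_pos'],o['grip_width'],o['force']);
q=rot(o['eef_rot']);print(np.degrees(np.arctan2(q[1,1],q[0,1])))
crop('t7',90,150,300,290,3.6,'t7c')
E
```

```text
time_s: 10.13
tool_pos: [0.4564, 0.2994, 0.3438]
eef_rot: [0.006, 0.04, 0.999, 0.006]
force: [0.4, 0.1, -0.2]
grip_width: 0.0446
time_s: 10.8
tool_pos: [0.4948, -0.0244, 0.3371]
eef_rot: [0.001, 0.132, 0.991, -0.0]
force: [0.9, 0.0, 0.2]
grip_width: 0.0449
time_s: 11.13
tool_pos: [0.493, -0.0221, 0.2507]
eef_rot: [-0.005, 0.132, 0.991, -0.001]
force: [-0.6, 1.0, 0.5]
grip_width: 0.0449
[ 0.49472995 -0.02151695  0.25598859] 0.04509439967142802 [1.26181635 0.26666437 0.39088926]
74.93173835137024
```

View pics/w7.png

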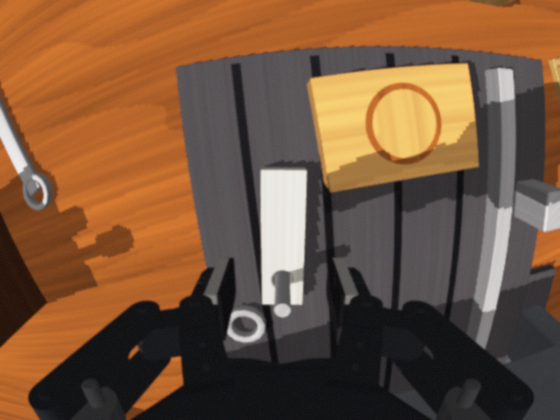

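View pics/t7c.png

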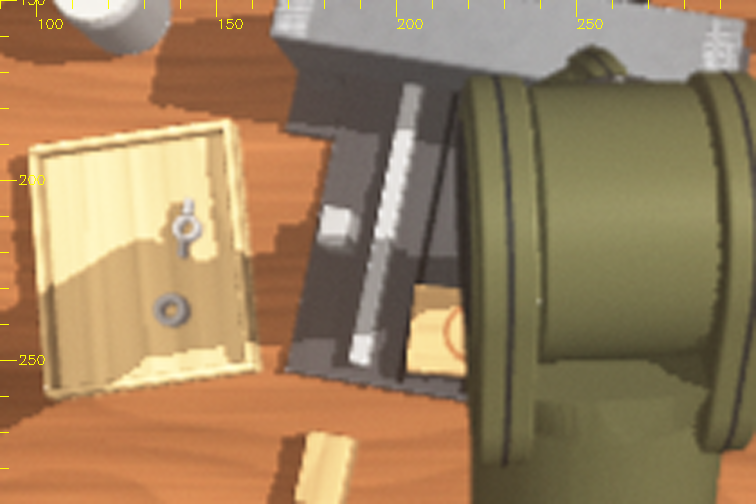

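```bash
python3 -m pendant '[[[0,0,-0.03,0],[0,0,-0.025,0],[0,0,-0.01,0],[0,0,0,0],[0,0,0,0]]]'
python3 - <<'E'
from h import *
snap('wrist','w8');o=monitor.observe();print(o['tool_pos'],o['grip_width'],o['force']);
E
```

```text
time_s: 11.65
tool_pos: [0.4959, -0.0216, 0.1926]
eef_rot: [0.001, 0.131, 0.991, 0.0]
force: [-0.4, 0.3, 0.4]
grip_width: 0.0452
[ 0.49601077 -0.02164364  0.19277541] 0.0449410263079246 [ 0.49638927  0.17849923 -0.95345372]
```

View pics/w8.png

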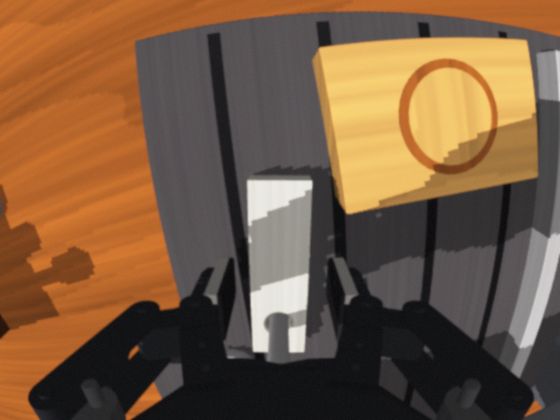

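```bash
python3 -m pendant '[[[0,0,-0.006,0],[0,0,0,0]]]';python3 -m pendant '[[[0,0,0,0],[0,0,0,0],[0,0,0,0],[0,0,0,0],[0,0,0,0]]]' 0.0 60;python3 -m pendant '[[[0,0,0.01,0],[0,0,0.02,0],[0,0,0.03,0],[0,0,0.04,0],[0,0,0.04,0],[0,0,0.01,0],[0,0,0,0]]]';python3 - <<'E'
from h import *
snap('wrist','w9');o=monitor.observe();print(o['tool_pos'],o['grip_width'],o['force']);
E
```

```text
time_s: 11.87
tool_pos: [0.4956, -0.0218, 0.1855]
eef_rot: [0.001, 0.132, 0.991, 0.0]
force: [-0.6, -0.4, 0.1]
grip_width: 0.0445
time_s: 12.28
tool_pos: [0.4954, -0.0219, 0.1855]
eef_rot: [0.0, 0.132, 0.991, -0.0]
force: [0.1, 0.2, 5.7]
grip_width: 0.0261
time_s: 12.87
tool_pos: [0.496, -0.0219, 0.3384]
eef_rot: [0.004, 0.132, 0.991, 0.001]
force: [0.1, -0.3, -1.9]
grip_width: 0.0259
[ 0.49531801 -0.02208955  0.3363951 ] 0.026362685304755447 [ 0.06869542 -0.80401315 -1.2817182 ]
```

View pics/w9.png

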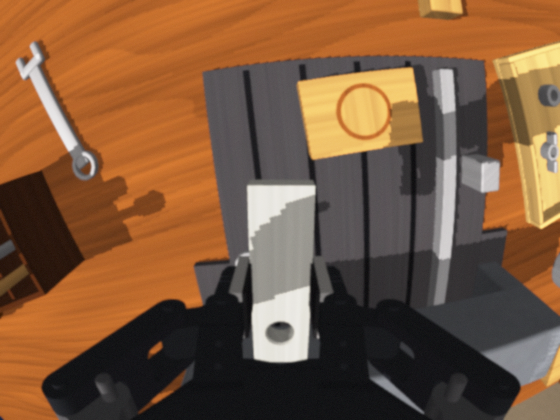

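```bash
python3 -m pendant '[[[0,0.03,0,3],[0,0.04,0,3],[0,0.04,0,3],[0,0.04,0,3],[0,0.04,0,3],[0,0.04,0,3],[0,0.04,0,3],[-0.005,0.04,0,3]]]'; python3 -m pendant '[[[0,0.04,0,0],[0,0.027,0,0],[0,0,-0.02,0],[0,0,-0.04,0],[0,0,-0.04,0],[0,0,-0.03,0],[0,0,0,0]]]';  python3 - <<'E'
from h import *
snap('wrist','w10');o=monitor.observe();print(o['tool_pos'],o['grip_width'],o['force']);
E
```

```text
time_s: 13.58
tool_pos: [0.49, 0.2896, 0.3327]
eef_rot: [-0.001, -0.079, 0.997, -0.001]
force: [1.0, -0.3, -1.0]
grip_width: 0.0265
time_s: 14.17
tool_pos: [0.4871, 0.3525, 0.1969]
eef_rot: [-0.006, -0.078, 0.997, -0.005]
force: [-0.0, -0.8, -1.8]
grip_width: 0.0263
[0.48822129 0.3536248  0.20025518] 0.0264773025611983 [ 0.20863845 -0.05794702  0.03054924]
```

View pics/w10.png

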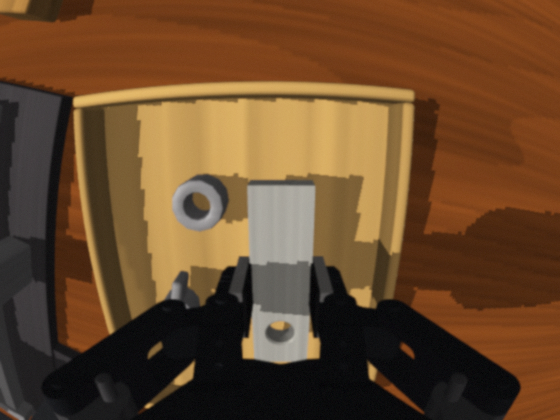

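```bash
python3 -m pendant '[[[0,0,-0.008,0],[0,0,-0.007,0],[0,0,0,0]]]'; python3 -m pendant '[[[0,0,0,0],[0,0,0,0],[0,0,0,0],[0,0,0.01,0],[0,0,0.02,0],[0,0,0.03,0],[0,0,0.04,0],[0,0,0.04,0]]]' 0.038; python3 -m pendant '[[[0,-0.04,0.01,0],[0,-0.04,0,0],[0,-0.04,0,0],[0,-0.04,0,0]]]' 0.0
python3 - <<'E'
from h import *
snap('wrist','w11');snap('top','t11');o=monitor.observe();print(o['tool_pos'],o['grip_width'],o['force']);crop('t11',90,125,310,290,3.6,'t11c')
E
```

```text
time_s: 14.47
tool_pos: [0.4904, 0.3553, 0.19]
eef_rot: [0.0, -0.077, 0.997, 0.0]
force: [-0.5, -0.3, -1.3]
grip_width: 0.0263
time_s: 15.13
tool_pos: [0.4898, 0.3549, 0.3318]
eef_rot: [-0.0, -0.078, 0.997, -0.0]
force: [0.9, 0.9, -0.0]
grip_width: 0.0376
time_s: 15.47
tool_pos: [0.4899, 0.1936, 0.3414]
eef_rot: [0.001, -0.078, 0.997, 0.0]
force: [0.3, -0.6, -0.2]
grip_width: 0.0003
[0.49070043 0.18661614 0.3401438 ] 0.00021535357194147391 [ 0.5030311  -0.17399068 -0.39479999]
```

View pics/t11c.png

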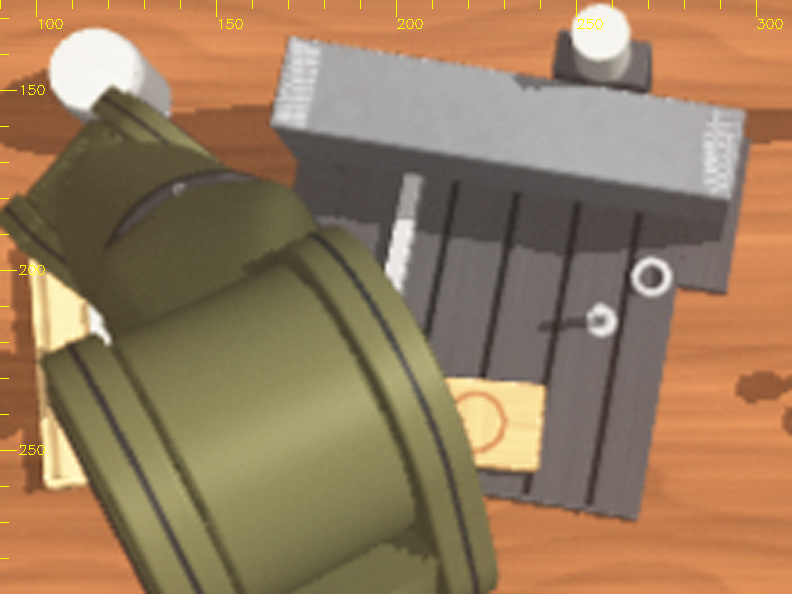

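View pics/w11.png

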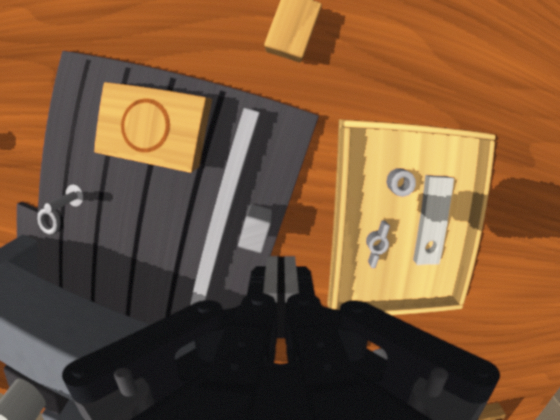

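```bash
python3 - <<'E'
from h import *
o=monitor.observe();print(o['joints'])
E
python3 -m pendant '[[[-0.007,-0.015,0,7.16],[-0.007,-0.015,0,7.16],[-0.007,-0.015,0,7.16],[-0.007,-0.015,0,7.16],[-0.007,-0.015,0,7.16],[-0.007,-0.015,0,7.16],[-0.007,-0.015,0,7.16],[-0.006,-0.016,0,7.16]]]' 0.085;python3 -m pendant '[[[0,0,0,7.16],[0,0,0,7.16],[0,0,0,0],[0,0,0,0]]]';  python3 - <<'E'
from h import *
snap('wrist','w12');o=monitor.observe();print(o['tool_pos'],o['grip_width'],o['force'],o['joints']);
q=rot(o['eef_rot']);print(np.degrees(np.arctan2(q[1,1],q[0,1])),q[:,2])
E
```

```text
[-0.18647764  0.68204239 -0.43754058  1.92151039  0.47202022  0.64647829
  0.79177809]
time_s: 16.23
tool_pos: [0.4349, 0.0739, 0.3407]
eef_rot: [0.001, -0.549, 0.836, -0.001]
force: [1.0, -0.1, -0.2]
grip_width: 0.0848
time_s: 16.57
tool_pos: [0.4354, 0.0743, 0.3403]
eef_rot: [0.0, -0.645, 0.764, -0.0]
force: [-0.3, -0.4, -0.0]
grip_width: 0.0853
[0.43538942 0.07440224 0.34022079] 0.08500565528424525 [0.17637141 0.08421703 0.2388009 ] [ 0.21816879  0.67543415 -0.78754324  2.14846816  0.82201139  0.65013466
  1.81785676]
170.30117795755132 [ 9.36356503e-04  3.81863560e-05 -9.99999561e-01]
```

View pics/w12.png

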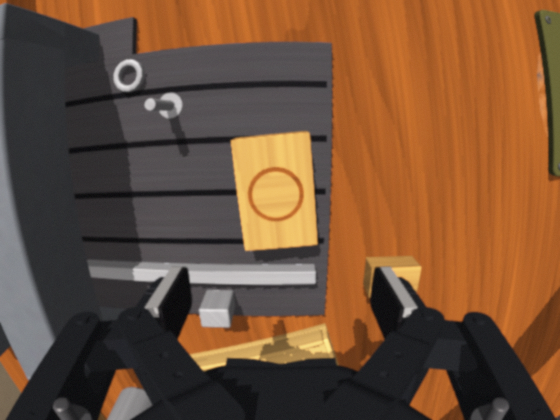

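Run:
```python
from h import *
np.set_printoptions(precision=4,suppress=True)
crop('w12',120,110,350,300,3.4,'w12c')
P=[at('wrist',u,v,.04,'w12') for u,v in((231,139),(308,132),(318,243),(244,250))]
print(np.mean(P,axis=0),[np.degrees(np.arctan2(*(P[i]-P[k])[[1,0]])) for i,k in((0,1),(3,2))])
for i in range(4):print(P[i],np.linalg.norm(P[i]-P[i-1]))
```

```text
[0.4381 0.0647 0.04  ] [np.float64(-4.799011662488169), np.float64(-3.8194478532025786)]
[0.4662 0.0128 0.04  ] 0.09929031754159033
[0.4027 0.0182 0.04  ] 0.06363715647741747
[0.4084 0.1162 0.04  ] 0.09817901846640607
[0.4751 0.1117 0.04  ] 0.06688063095091447
```

View pics/w12c.png

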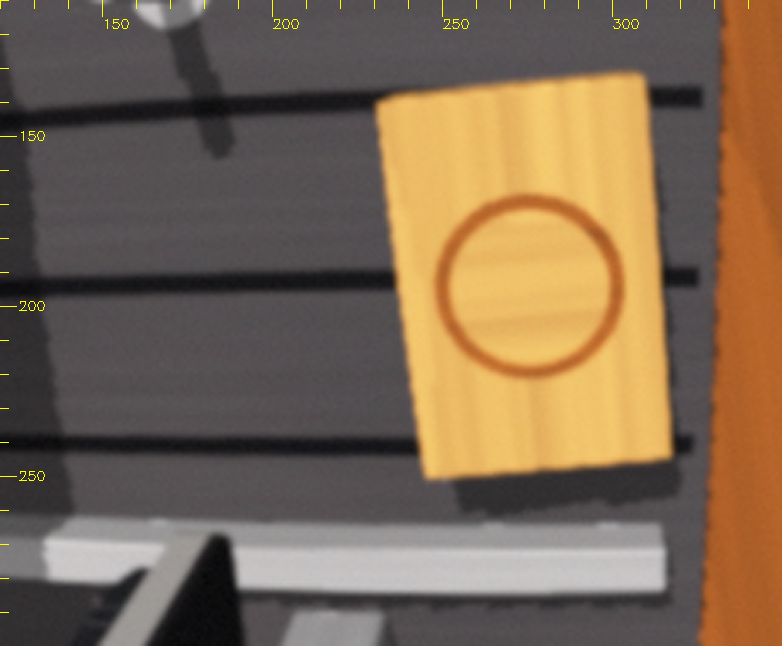

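Run:
```python
from h import *
np.set_printoptions(precision=4,suppress=True)
for pts in (((315.3,271.2),(134.7,268.8)),):
    a,b=[at('wrist',u,v,.03,'w12') for u,v in pts]; print(a,b,np.degrees(np.arctan2(*(b-a)[[1,0]])))
for z,(u,v),(s,t) in ((.012,(315.3,263.8),(225,262)),):
    a,b=at('wrist',u,v,z,'w12'),at('wrist',s,t,z,'w12'); print(a,b,np.degrees(np.arctan2(*(b-a)[[1,0]])))
# slots
for p,q in (((324.7,138.5),(130,144.5)),((325,191.5),(130,194))):
    a,b=at('wrist',*p,.012,'w12'),at('wrist',*q,.012,'w12'); print(np.degrees(np.arctan2(*(b-a)[[1,0]])))
c,s=np.cos(-.1631),np.sin(-.1631)
print('model stop near corner',.5838+c*-.186-s*.075,.0444+s*-.186+c*.075)
```

```text
[0.4142 0.1493 0.03  ] [0.5957 0.12   0.03  ] -9.186545867237902
[0.4126 0.1505 0.012 ] [0.5028 0.1334 0.012 ] -10.755654709880847
-9.395892564915497
-9.374270702279917
model stop near corner 0.4124468083944365 0.14860692744048765
```

```bash
python3 -m pendant '[[[0.0015,-0.010,-0.03,0.35],[0,0,-0.04,0],[0,0,-0.04,0],[0,0,-0.03,0],[0,0,-0.012,0],[0,0,-0.006,0],[0,0,0,0]]]'
python3 - <<'E'
from h import *
snap('wrist','w13');o=monitor.observe();print(o['tool_pos'],o['grip_width'],o['force'])
q=rot(o['eef_rot']);print(np.degrees(np.arctan2(q[1,1],q[0,1])),q[:,2])
E
```

```text
time_s: 17.2
tool_pos: [0.4368, 0.0647, 0.1813]
eef_rot: [-0.001, -0.648, 0.762, -0.0]
force: [-0.1, 0.2, 0.8]
grip_width: 0.0851
[0.43691256 0.06469975 0.18216036] 0.08473676201940276 [-0.55548191  0.11130374  0.36880761]
170.78331496501792 [-3.13872636e-04 -5.19630006e-04 -9.99999816e-01]
```

View pics/w13.png

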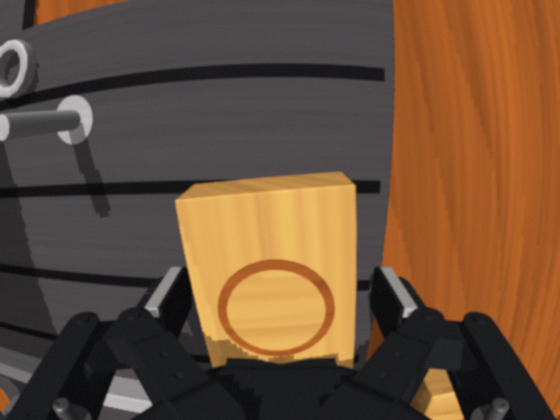

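```bash
python3 -m pendant '[[[0,0,0,0],[0,0,0,0],[0,0,0,0],[0,0,0,0],[0,0,0,0]]]' 0.0 25; python3 -m pendant '[[[0.01,-0.0016,0,0],[0.02,-0.0033,0,0],[0.02,-0.0033,0,0],[0.02,-0.0033,0,0],[0.0187,-0.003,0,0],[0,0,0,0]]]';python3 - <<'E'
from h import *
snap('wrist','w14');o=monitor.observe();print(o['tool_pos'],o['grip_width'],o['force'])
q=rot(o['eef_rot']);print(np.degrees(np.arctan2(q[1,1],q[0,1])))
E
```

```text
time_s: 17.67
tool_pos: [0.4373, 0.0644, 0.1836]
eef_rot: [0.001, -0.648, 0.761, -0.001]
force: [0.2, -0.4, 7.3]
grip_width: 0.0671
time_s: 18.17
tool_pos: [0.5278, 0.0489, 0.1837]
eef_rot: [0.002, -0.647, 0.763, -0.001]
force: [2.9, -2.1, 5.8]
grip_width: 0.0661
[0.52735296 0.04899222 0.18373524] 0.066876501105685 [ 3.27622683 -1.41225439  3.62174558]
170.62733682013132
```

View pics/w14.png

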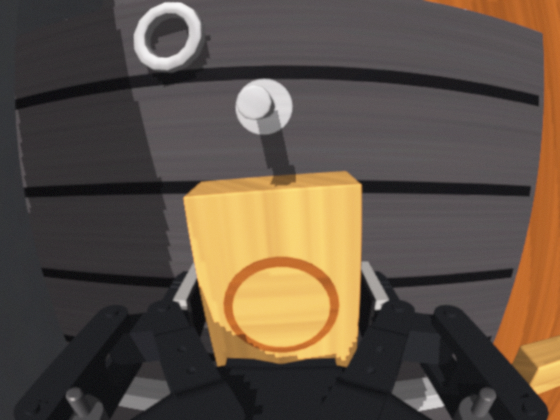

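```bash
python3 -m pendant '[[[0,0,0,0],[0,0,0,0],[0,0,0,0]]]' 0.0 100;python3 - <<'E'
from h import *
snap('wrist','w15');o=monitor.observe();print(o['tool_pos'],o['grip_width'],o['force'],o['torque'])
crop('w15',160,150,400,400,2.4,'w15c')
E
```

```text
time_s: 18.47
tool_pos: [0.5271, 0.0492, 0.1845]
eef_rot: [0.002, -0.648, 0.762, -0.002]
force: [3.6, -1.8, 9.3]
grip_width: 0.0647
[0.52708078 0.04925948 0.18443546] 0.06476269958768575 [ 4.34331725 -1.74564191  9.36593096] [-0.32013888 -0.56391719 -0.01502451]
```

View pics/w15c.png

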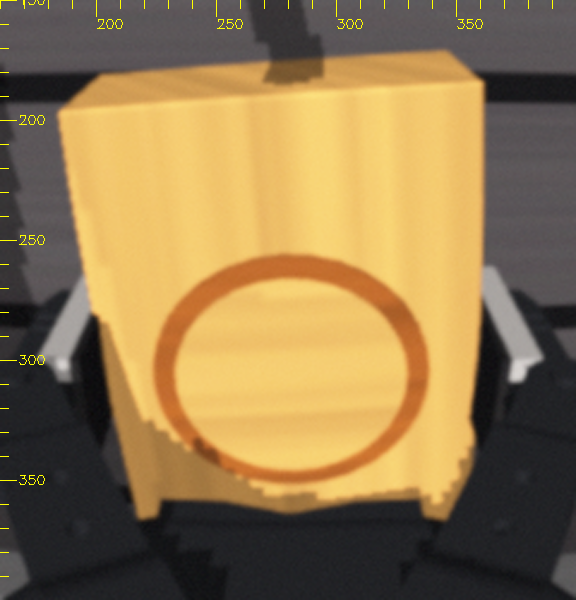

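```bash
python3 -m pendant '[[[0,0,0,-2.1],[0,0,0,-2.1],[0,0,0,0]]]' - 60;python3 - <<'E'
from h import *
snap('wrist','w16');o=monitor.observe();print(o['tool_pos'],o['grip_width'],o['force'],o['torque'])
q=rot(o['eef_rot']);print(np.degrees(np.arctan2(q[1,1],q[0,1])))
P=[at('wrist',u,v,.04,'w16') for u,v in((185,196),(361,184))];print(P)
crop('w16',160,150,400,400,2.4,'w16c')
E
```

```text
time_s: 18.77
tool_pos: [0.5261, 0.0492, 0.1844]
eef_rot: [0.001, -0.619, 0.786, -0.002]
force: [1.0, -2.9, 10.8]
grip_width: 0.0647
[0.52611329 0.04918025 0.18437218] 0.06503279277720694 [ 1.02303487 -2.12632405 10.87667729] [-0.25391661 -0.00216641 -0.18145175]
166.49128291370536
[array([ 0.54927561, -0.00420208,  0.04      ]), array([0.48607047, 0.00644612, 0.04      ])]
```

View pics/w16c.png

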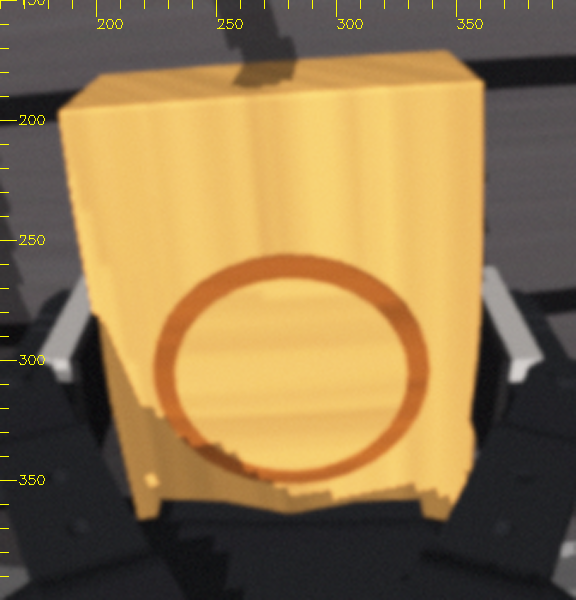

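```bash
python3 -m pendant '[[[0.0016,0.01,0,0],[0.0013,0.008,0,0],[0.0008,0.005,0,0],[0,0,0,0]]]' - 25; python3 -m pendant '[[[0.0003,0.0020,0,0],[0,0,0,0]]]';python3 -m pendant '[[[0.0003,0.0020,0,0],[0,0,0,0]]]'
```

```text
time_s: 19.15
tool_pos: [0.5295, 0.0703, 0.1844]
eef_rot: [-0.001, -0.619, 0.785, -0.004]
force: [0.2, -7.9, 15.7]
grip_width: 0.0653
time_s: 19.32
tool_pos: [0.5295, 0.0707, 0.1843]
eef_rot: [-0.002, -0.619, 0.786, -0.005]
force: [-0.0, -10.6, 17.5]
grip_width: 0.0648
time_s: 19.48
tool_pos: [0.5297, 0.0715, 0.1844]
eef_rot: [-0.003, -0.618, 0.786, -0.006]
force: [0.1, -13.5, 19.7]
grip_width: 0.0645
```

```bash
python3 -m pendant '[[[0,0,0,0],[0,0,0,0],[0,0,0,0],[0,0,0.03,0],[0,0,0.04,0],[0,0,0.04,0],[0,0,0.04,0],[0,0,0,0]]]' 0.085;python3 - <<'E'
from h import *
snap('wrist','w17');o=monitor.observe();print(o['tool_pos'],o['grip_width'],o['force'])
crop('w17',100,130,420,310,2.5,'w17c')
E
```

```text
time_s: 20.15
tool_pos: [0.5308, 0.079, 0.3391]
eef_rot: [0.006, -0.62, 0.784, -0.002]
force: [0.7, -0.2, 0.6]
grip_width: 0.0847
[0.53015351 0.07814976 0.33623285] 0.08508719228137286 [-0.10947846 -0.60419217 -0.29483459]
```

View pics/w17c.png

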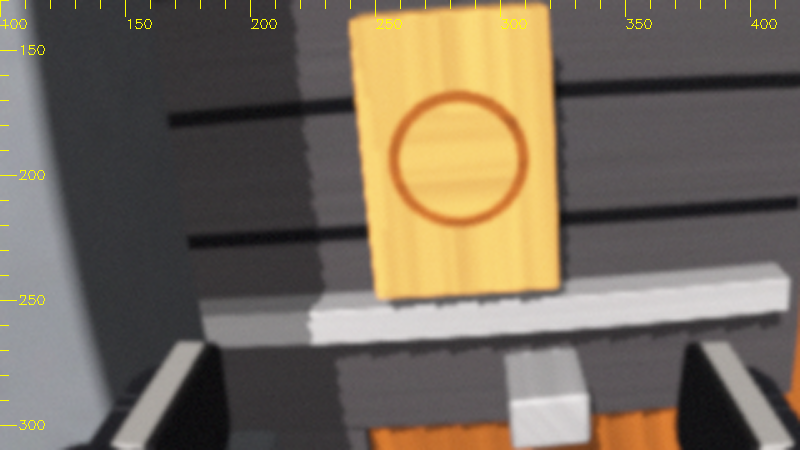

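```bash
cat > mf.py <<'E'
import numpy as np
c,s=np.cos(-.1631),np.sin(-.1631);M=np.array([[c,-s],[s,c]]);O=np.array([.5838,.0444])
def m(p): return M.T@(np.array(p)[:2]-O)
def w(p): return O+M@np.array(p)
E
python3 - <<'E'
from h import *; from mf import *
np.set_printoptions(precision=4,suppress=True)
F=lambda x,y:(100+x/2.5,130+y/2.5)
P=[m(at('wrist',*F(*p),.04,'w17')) for p in((350,18),(547,3),(560,290),(375,299))]
for p in P:print(p)
print(np.mean(P,axis=0))
print('stop in',m(at('wrist',*F(310,310),.03,'w17')),m(at('wrist',*F(780,281),.03,'w17')))
E
```

```text
[-0.0263 -0.0316]
[-0.0908 -0.032 ]
[-0.0915  0.0692]
[-0.0251  0.0683]
[-0.0584  0.0185]
stop in [0.0017 0.0759] [-0.1799  0.0773]
```

```bash
python3 -m pendant '[[[-0.004,-0.026,0,1.4],[-0.004,-0.026,0,1.4],[-0.004,-0.026,0,1.4],[0,0,0,0],[0,0,-0.04,0],[0,0,-0.02,0],[0,0,0,0],[0,0,0,0]]]' 0.0;python3 - <<'E'
from h import *; from mf import *
o=monitor.observe();print(o['tool_pos'],m(o['tool_pos']),o['grip_width'],o['force'])
q=rot(o['eef_rot']);print(np.degrees(np.arctan2(q[1,1],q[0,1])),q[:,2])
snap('wrist','w18')
E
```

```text
time_s: 20.87
tool_pos: [0.5166, -0.0006, 0.2714]
eef_rot: [-0.001, -0.649, 0.761, 0.001]
force: [1.4, -0.5, 0.6]
grip_width: -0.0003
[ 0.51656742 -0.00064034  0.27137846] [-0.05902676 -0.05535967] -0.0002836834917005985 [ 1.43711838 -0.51354769  0.64595107]
170.90561587809614 [-3.35493864e-03  3.90835704e-05 -9.99994371e-01]
```

View pics/w18.png

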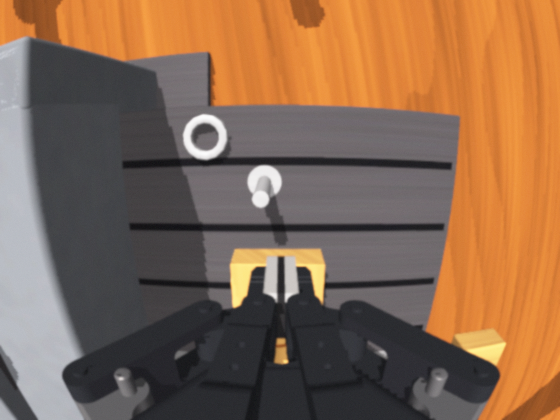

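```bash
python3 -m pendant '[[[0,0,-0.035,0],[0,0,-0.03,0],[0,0,-0.012,0],[0,0,0,0]]]';python3 -m pendant '[[[0.001,0.006,0,0],[0.0006,0.004,0,0],[0.0006,0.004,0,0],[0,0,0,0]]]';python3 -m pendant '[[[0.0004,0.0025,0,0],[0,0,0,0]]]';python3 -m pendant '[[[0.0004,0.0025,0,0],[0,0,0,0]]]'
```

```text
time_s: 21.25
tool_pos: [0.5169, -0.0008, 0.1944]
eef_rot: [-0.001, -0.649, 0.761, 0.0]
force: [-0.6, 0.4, -0.5]
grip_width: 0.0003
time_s: 21.58
tool_pos: [0.5201, 0.0142, 0.197]
eef_rot: [0.002, -0.649, 0.761, -0.001]
force: [0.5, 0.7, -0.1]
grip_width: -0.0003
time_s: 21.75
tool_pos: [0.5201, 0.0156, 0.1961]
eef_rot: [0.0, -0.648, 0.761, -0.001]
force: [-0.0, -0.8, -0.2]
grip_width: -0.0001
time_s: 21.92
tool_pos: [0.5202, 0.0178, 0.1957]
eef_rot: [-0.0, -0.648, 0.761, -0.0]
force: [0.1, -0.8, 0.1]
grip_width: 0.0002
```

```bash
python3 -m pendant '[[[0.0004,0.0025,0,0],[0,0,0,0]]]';python3 -m pendant '[[[0.0004,0.0025,0,0],[0,0,0,0]]]';python3 -m pendant '[[[0.0004,0.0025,0,0],[0,0,0,0]]]'
```

```text
time_s: 22.08
tool_pos: [0.5206, 0.0202, 0.1955]
eef_rot: [-0.0, -0.648, 0.761, -0.0]
force: [-1.0, -1.6, 0.7]
grip_width: -0.0001
time_s: 22.25
tool_pos: [0.5208, 0.021, 0.1954]
eef_rot: [-0.002, -0.648, 0.762, -0.002]
force: [-0.7, -5.8, 4.3]
grip_width: 0.0
time_s: 22.42
tool_pos: [0.5209, 0.0218, 0.1954]
eef_rot: [-0.004, -0.647, 0.762, -0.003]
force: [-1.0, -9.4, 7.1]
grip_width: -0.0
```

```bash
python3 -m pendant '[[[-0.0016,-0.010,0,0],[-0.0016,-0.010,0,0],[0,0,0.03,0],[0,0,0.04,0],[0,0,0.04,0],[0,0,0.035,0],[0,0.03,0,0],[0,0,0,0]]]' 0.04;python3 - <<'E'
from h import *; from mf import *
o=monitor.observe();print(o['tool_pos'],m(o['tool_pos']))
snap('wrist','w19');crop('w19',120,150,420,330,2.6,'w19c')
E
```

```text
time_s: 23.08
tool_pos: [0.5187, 0.0399, 0.3434]
eef_rot: [0.005, -0.65, 0.76, 0.001]
force: [0.1, 1.4, 0.3]
grip_width: 0.0402
[0.51870688 0.03990225 0.34341157] [-0.06349891 -0.01500774]
```

View pics/w19c.png

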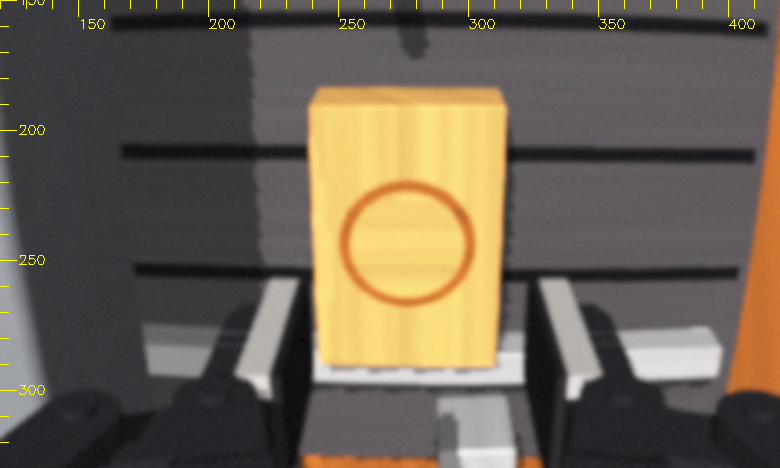

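Run:
```python
from h import *
np.set_printoptions(precision=4,suppress=True)
crop('w11',370,150,470,280,5,'w11c')
o=monitor.observe();q=rot(o['eef_rot']);print(o['tool_pos'],np.degrees(np.arctan2(q[1,1],q[0,1])),o['joints'])
```

```text
[0.5182 0.038  0.3419] 171.08521790226854 [ 0.2969  0.7461 -0.7725  1.9299  0.7426  0.7712  2.0823]
```

View pics/w11c.png

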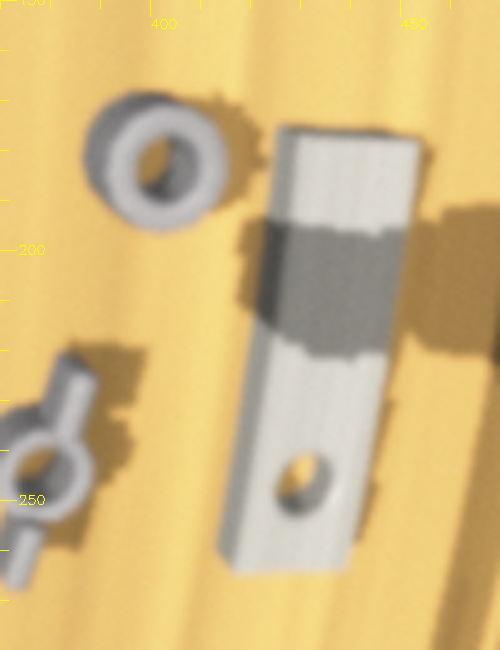

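Run:
```python
from h import *
np.set_printoptions(precision=4,suppress=True)
F=lambda x,y:(370+x/5,150+y/5)
P=[at('wrist',*F(*p),.018,'w11') for p in((300,133),(420,142),(350,568),(238,570))]
n=(P[0]+P[1])/2;f=(P[2]+P[3])/2;print(P,(n+f)/2,np.degrees(np.arctan2(*(f-n)[[1,0]])),np.linalg.norm(f-n))
d=(f-n)/np.linalg.norm(f-n);print('grip',(n+f)/2-d*.016)
print('spacer',at('wrist',*F(167,168),.024,'w11'))
```

```text
[array([0.4467, 0.3352, 0.018 ]), array([0.4432, 0.3632, 0.018 ]), array([0.5363, 0.377 , 0.018 ]), array([0.5397, 0.3492, 0.018 ])] [0.4915 0.3562 0.018 ] 8.492274756072247 0.0940604023529909
grip [0.4757 0.3538 0.018 ]
spacer [0.4578 0.3059 0.024 ]
```

```bash
python3 -m pendant '[[[-0.004,0.03,0,-7.16],[-0.004,0.032,0,-7.16],[-0.004,0.032,0,-7.16],[-0.004,0.032,0,-7.16],[-0.004,0.032,0,-7.16],[-0.004,0.032,0,-7.16],[-0.005,0.032,0,-7.16],[-0.005,0.032,0,-7.16]]]' 0.04;python3 -m pendant '[[[-0.005,0.032,0,-7.16],[-0.004,0.03,0,-7.16],[0,0,-0.02,-1],[0,0,-0.04,0],[0,0,-0.04,0],[0,0,0,0],[0,0,0,0]]]';python3 - <<'E'
from h import *
snap('wrist','w20');o=monitor.observe();q=rot(o['eef_rot']);print(o['tool_pos'],np.degrees(np.arctan2(q[1,1],q[0,1])))
E
```

```text
time_s: 23.8
tool_pos: [0.4836, 0.2902, 0.3394]
eef_rot: [-0.001, -0.201, 0.98, -0.0]
force: [1.4, -0.5, -0.6]
grip_width: 0.0398
time_s: 24.38
tool_pos: [0.4742, 0.3502, 0.2381]
eef_rot: [-0.003, -0.072, 0.997, -0.002]
force: [0.5, 0.2, 0.3]
grip_width: 0.0399
[0.47520865 0.35112176 0.24054904] 98.24825620239977
```

View pics/w20.png

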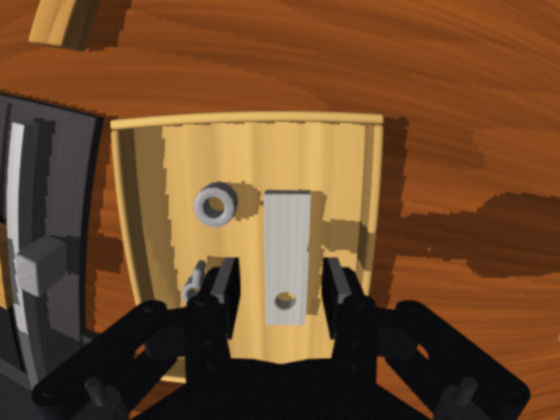

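```bash
python3 -m pendant '[[[0,0.0025,-0.025,0],[0,0,-0.025,0],[0,0,-0.01,0],[0,0,0,0],[0,0,0,0]]]';python3 - <<'E'
from h import *
snap('wrist','w21');o=monitor.observe();print(o['tool_pos'],o['force'])
E
```

```text
time_s: 24.85
tool_pos: [0.4758, 0.3541, 0.1822]
eef_rot: [0.001, -0.072, 0.997, 0.001]
force: [0.8, -0.9, -0.0]
grip_width: 0.0402
[0.47593332 0.35427613 0.18252935] [-0.10880989 -0.45304038  0.81713629]
```

View pics/w21.png

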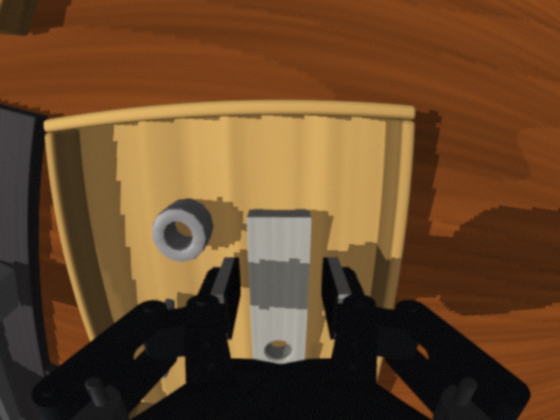

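```bash
python3 -m pendant '[[[0,0,-0.0015,0],[0,0,0,0],[0,0,0,0],[0,0,0,0],[0,0,0,0],[0,0,0,0]]]' 0.0 90;python3 -m pendant '[[[0,0,0.01,0],[0,0,0.03,0],[0,0,0.04,0],[0,0,0.04,0],[0,-0.01,0,0],[-0.005,-0.03,0,0]]]';python3 -m pendant '[[[-0.007,-0.035,0,-2.55],[-0.007,-0.035,0,-2.55],[-0.007,-0.035,0,-2.55],[-0.007,-0.035,0,-2.55],[-0.007,-0.035,0,-2.55],[-0.007,-0.035,0,-2.55],[-0.007,-0.002,0,-2.55],[0,0,0,0]]]';python3 - <<'E'
from h import *; from mf import *
snap('wrist','w22');o=monitor.observe();q=rot(o['eef_rot']);print(o['tool_pos'],m(o['tool_pos']),np.degrees(np.arctan2(q[1,1],q[0,1])),o['grip_width'])
E
```

```text
time_s: 25.4
tool_pos: [0.476, 0.3543, 0.1813]
eef_rot: [0.001, -0.072, 0.997, 0.001]
force: [-0.4, -1.1, 7.7]
grip_width: 0.0256
time_s: 25.9
tool_pos: [0.4709, 0.3189, 0.3035]
eef_rot: [0.004, -0.074, 0.997, 0.006]
force: [-0.1, 0.8, -1.1]
grip_width: 0.0257
time_s: 26.57
tool_pos: [0.4198, 0.0991, 0.2998]
eef_rot: [-0.001, 0.086, 0.996, -0.001]
force: [-0.7, 0.7, -0.7]
grip_width: 0.0255
[0.42100279 0.10130612 0.29981302] [-0.16987697  0.02971624] 80.3711854079593 0.024931196661601707
```

View pics/w22.png

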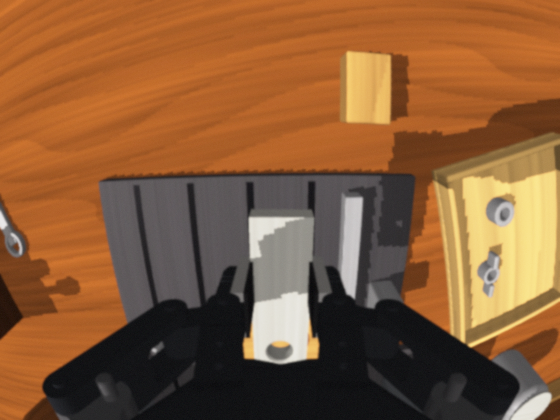

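```bash
python3 -m pendant '[[[0,0,-0.03,0.3],[0,0,-0.04,0],[0,0,-0.025,0],[0,0,-0.010,0],[0,0,0,0]]]';python3 - <<'E'
from h import *; from mf import *
snap('wrist','w23');snap('scene','s23');o=monitor.observe();print(o['tool_pos'],m(o['tool_pos']),o['force'])
crop('s23',215,180,415,330,4,'s23c')
E
```

```text
time_s: 27.03
tool_pos: [0.4249, 0.1042, 0.2086]
eef_rot: [-0.001, 0.078, 0.997, -0.002]
force: [0.4, -0.4, -0.5]
grip_width: 0.0252
[0.42484165 0.10356782 0.21031935] [-0.1664563   0.03257127] [ 0.62225224  0.12455997 -0.79232822]
```

View pics/w23.png

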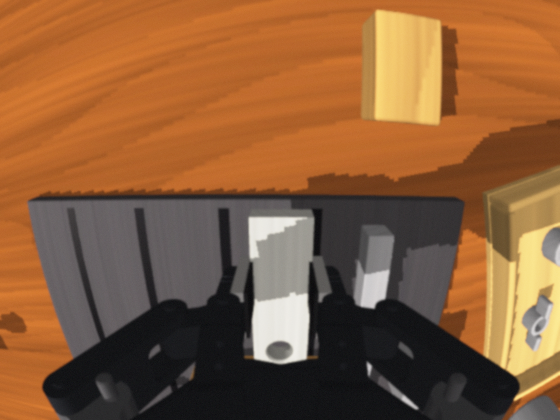

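View pics/s23c.png

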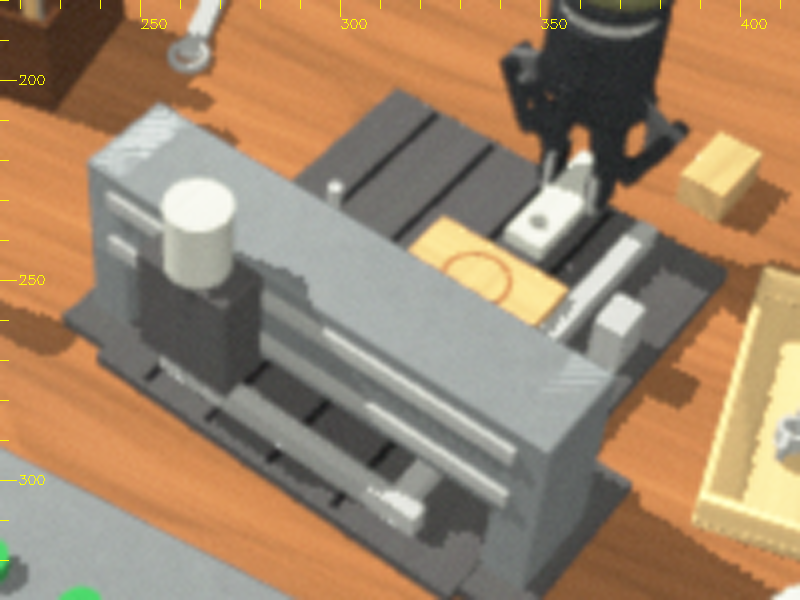

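```bash
python3 -m pendant '[[[0,-0.0025,-0.007,0],[0,0,-0.007,0],[0,0,0,0]]]';python3 - <<'E'
from h import *; from mf import *
o=monitor.observe();print(o['tool_pos'],m(o['tool_pos']),o['force'],o['joints'])
E
```

```text
time_s: 27.38
tool_pos: [0.4258, 0.101, 0.2034]
eef_rot: [-0.0, 0.08, 0.997, -0.002]
force: [-1.1, 0.3, -1.0]
grip_width: 0.0253
[0.42583972 0.10095948 0.20338722] [-0.16504794  0.03015961] [-1.05807167  0.33332977 -1.01815226] [-0.30829597  0.87272837 -0.04970405  2.25718822  1.24686762  0.04339982
 -0.17655548]
```

```bash
python3 -m pendant '[[[0.007,-0.0011,-0.004,0],[0,0,-0.004,0],[0,0,0,0]]]';python3 - <<'E'
from h import *; from mf import *
snap('wrist','w24');o=monitor.observe();print(o['tool_pos'],m(o['tool_pos']),o['force'],o['joints'][5])
E
```

```text
time_s: 27.63
tool_pos: [0.4328, 0.0996, 0.1953]
eef_rot: [-0.0, 0.081, 0.997, -0.002]
force: [-0.1, 0.4, -0.7]
grip_width: 0.0252
[0.43252157 0.09956072 0.19536508] [-0.15822764  0.0298644 ] [-0.5769375  -0.47594748  0.33754535] 0.06098885229060615
```

View pics/w24.png

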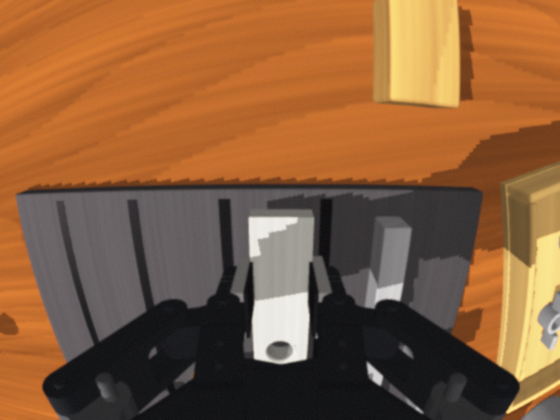

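```bash
python3 -m pendant '[[[0.004,-0.0006,0,0],[0.006,-0.001,0,0],[0.008,-0.0013,0,0],[0.01,-0.0016,0,0],[0.01,-0.0016,0,0],[0.01,-0.0016,0,0],[0.01,-0.0016,0,0],[0.01,-0.0016,0,0]]]';python3 - <<'E'
from h import *; from mf import *
snap('scene','s25');o=monitor.observe();print(o['tool_pos'],m(o['tool_pos']),o['force'])
crop('s25',215,180,415,330,4,'s25c')
E
```

```text
time_s: 28.35
tool_pos: [0.4997, 0.0883, 0.1955]
eef_rot: [-0.003, 0.081, 0.997, -0.002]
force: [-0.7, 0.3, -0.9]
grip_width: 0.0252
[0.50198131 0.08767903 0.19546859] [-0.0877604   0.02941912] [ 2.3403797  -0.00835694 -2.03171727]
```

View pics/s25c.png

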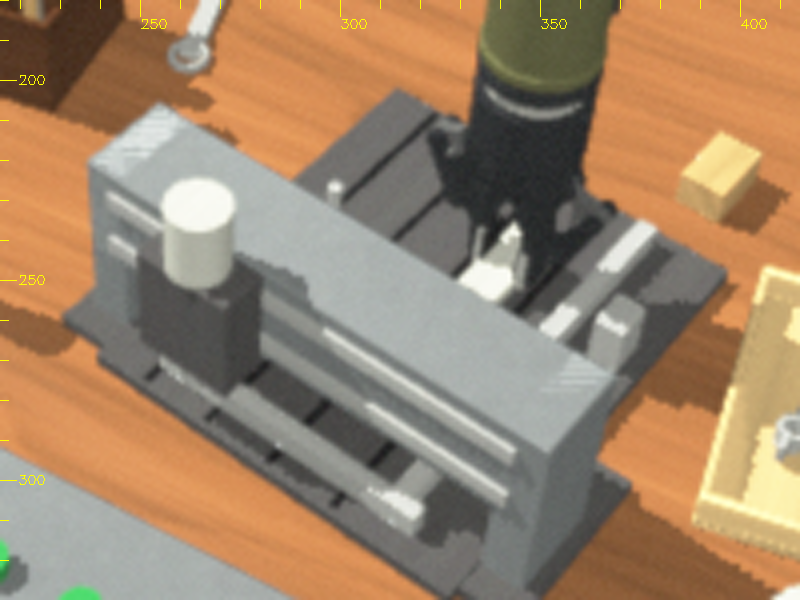

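```bash
python3 -m pendant '[[[0.008,-0.0013,0,0],[0.008,-0.0013,0,0],[0.008,-0.0013,0,0],[0.008,-0.0013,0,0],[0.008,-0.0013,0,0],[0.006,-0.001,0,0],[0,0,0,0]]]';python3 - <<'E'
from h import *; from mf import *
snap('wrist','w26');snap('scene','s26');o=monitor.observe();print(o['tool_pos'],m(o['tool_pos']),o['force'])
crop('s26',215,180,415,330,4,'s26c')
E
```

```text
time_s: 28.98
tool_pos: [0.5467, 0.0807, 0.1951]
eef_rot: [-0.001, 0.081, 0.997, -0.002]
force: [0.3, 0.5, -1.7]
grip_width: 0.0254
[0.54588251 0.08084283 0.1949118 ] [-0.04333178  0.02980223] [ 0.01738257 -0.53870724 -0.87241486]
```

View pics/s26c.png

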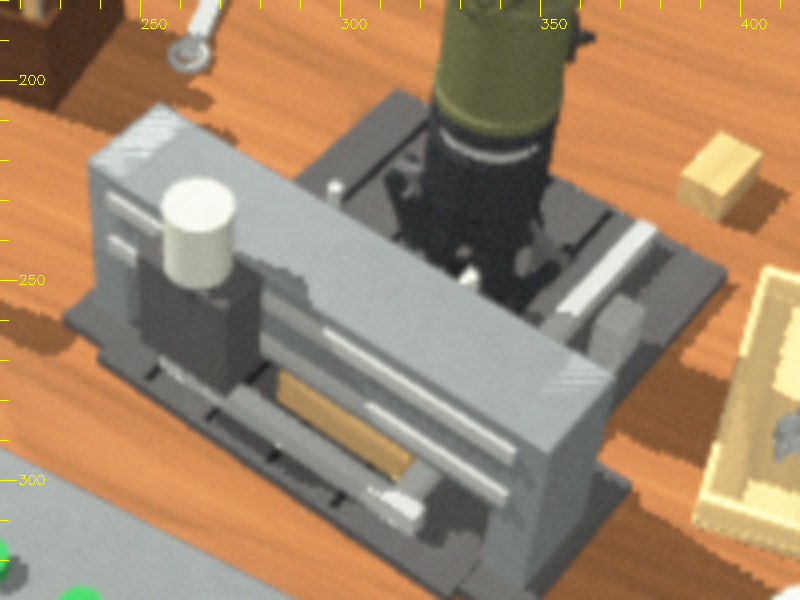

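View pics/w26.png

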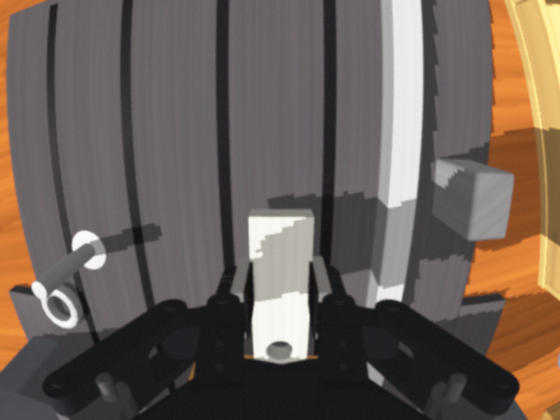

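```bash
python3 -m pendant '[[[0.003,-0.0005,0,0],[0.003,-0.0005,0,0],[0.003,-0.0005,0,0],[0,0,0,0]]]';python3 -m pendant '[[[0.002,-0.0003,0,0],[0,0,0,0]]]';python3 -m pendant '[[[0.002,-0.0003,0,0],[0,0,0,0]]]';python3 -m pendant '[[[0.002,-0.0003,0,0],[0,0,0,0]]]'
```

```text
time_s: 29.42
tool_pos: [0.5557, 0.0791, 0.1947]
eef_rot: [-0.001, 0.081, 0.997, -0.003]
force: [0.1, -0.5, -0.5]
grip_width: 0.0252
time_s: 29.58
tool_pos: [0.5574, 0.0789, 0.1946]
eef_rot: [-0.001, 0.081, 0.997, -0.003]
force: [0.0, 0.2, -0.5]
grip_width: 0.0256
time_s: 29.75
tool_pos: [0.5594, 0.0786, 0.1947]
eef_rot: [-0.001, 0.081, 0.997, -0.003]
force: [-0.2, -0.1, -1.6]
grip_width: 0.0252
time_s: 29.92
tool_pos: [0.5615, 0.0783, 0.1947]
eef_rot: [-0.001, 0.081, 0.997, -0.003]
force: [-1.2, 0.2, -0.6]
grip_width: 0.0257
```

```bash
python3 -m pendant '[[[0.002,-0.0003,0,0],[0,0,0,0]]]';python3 -m pendant '[[[0.002,-0.0003,0,0],[0,0,0,0]]]';python3 -m pendant '[[[0.002,-0.0003,0,0],[0,0,0,0]]]';python3 - <<'E'
from h import *; from mf import *
snap('scene','s27');o=monitor.observe();print(o['tool_pos'],m(o['tool_pos']),o['force'])
crop('s27',255,230,355,320,7,'s27c')
E
```

```text
time_s: 30.08
tool_pos: [0.5625, 0.0778, 0.1944]
eef_rot: [-0.002, 0.081, 0.997, -0.003]
force: [-3.5, -0.9, 0.2]
grip_width: 0.0256
time_s: 30.25
tool_pos: [0.5631, 0.0778, 0.1942]
eef_rot: [-0.004, 0.081, 0.997, -0.004]
force: [-8.4, -0.4, 2.8]
grip_width: 0.0251
time_s: 30.42
tool_pos: [0.5637, 0.0778, 0.194]
eef_rot: [-0.005, 0.08, 0.997, -0.004]
force: [-11.1, 1.0, 3.8]
grip_width: 0.0252
[0.56366447 0.07776516 0.19404069] [-0.02528607  0.0296528 ] [-11.16324259   0.24665386   3.94267764]
```

View pics/s27c.png

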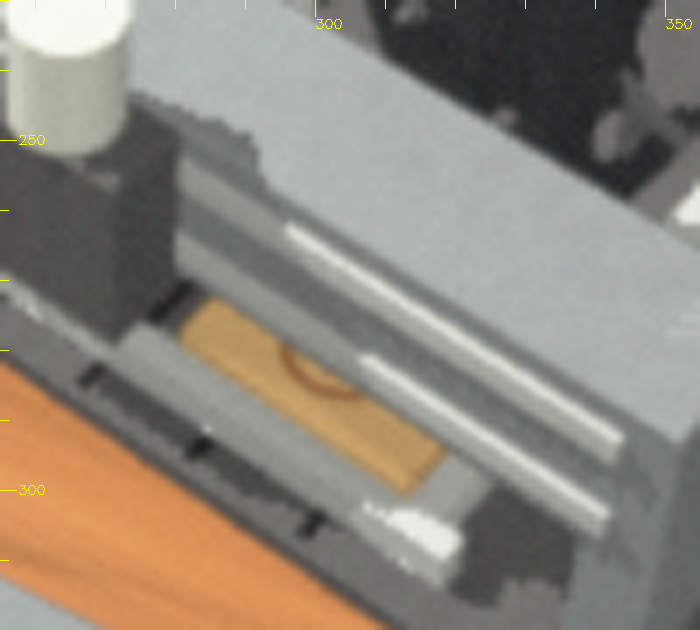

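Run:
```python
from h import *; from mf import *
for y in(.075,-.025):
    p=w([.1,y]); q=proj('scene',[*p,.04]); print(q,((q[0]-255)*7,(q[1]-230)*7))
for x,y in((410,493),(178,338)):
    print(m(at('scene',255+x/7,230+y/7,.04)))
# side stop top far-right reference: back stop far top edge etc
for a,b,z in((.112,.1,.032),(.112,-.1,.032),(.1,.075,.030)):
    q=proj('scene',[*w([a,b]),z]);print((q[0]-255)*7,(q[1]-230)*7)
```

```text
(np.float64(312.66606100780587), np.float64(297.2349862890009)) (np.float64(403.66242705464106), np.float64(470.6449040230064))
(np.float64(280.24295466155047), np.float64(275.6378699753515)) (np.float64(176.7006826308533), np.float64(319.46508982746064))
[0.10596624 0.08207882]
[ 0.10604566 -0.01947378]
440.49598296502 546.7244885384591
-4.002886781710345 246.86372753873576
401.6571502852189 487.60947335262
```

```bash
python3 -m pendant '[[[-0.01,0.0016,0,0],[-0.02,0.0033,0,0],[-0.02,0.0033,0,0],[-0.01,0.0016,0,0],[0,0,0,0]]]'
python3 - <<'E'
from h import *; from mf import *
o=monitor.observe();print(m(o['tool_pos']),o['force'])
ims=np.mean([snap('scene','s28').astype(float) for _ in range(3)],axis=0)
im=np.clip(ims*1.5,0,255).astype(np.uint8)[:,:,::-1].copy();cv2.imwrite('pics/s28b.png',im)
crop('s28b',295,265,345,320,12,'s28c')
snap('wrist','w28')
print(m(at('scene',255+410/7,230+493/7,.031)))
E
```

```text
time_s: 30.88
tool_pos: [0.5056, 0.0881, 0.195]
eef_rot: [-0.002, 0.08, 0.997, -0.003]
force: [-0.5, -0.0, -1.0]
grip_width: 0.0254
[-0.08427729  0.03045687] [-0.49310712 -0.01888514 -0.96694391]
[0.10053943 0.07886599]
```

View pics/s28c.png

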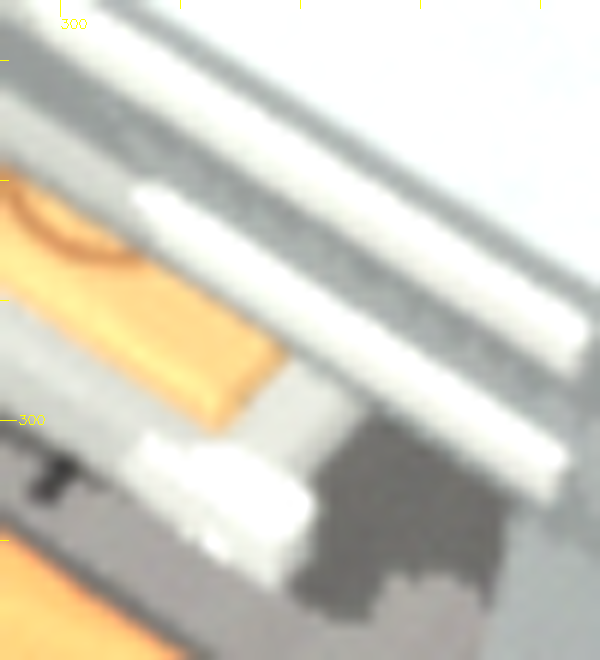

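View pics/w28.png

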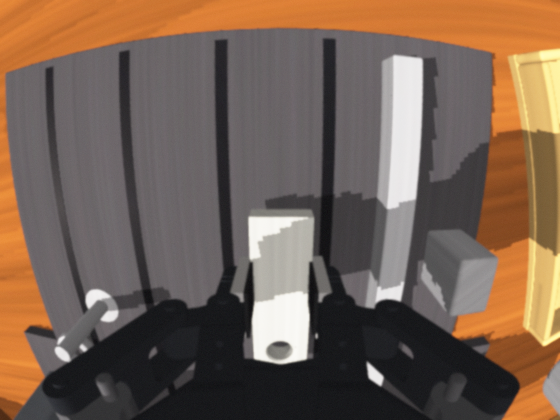

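Run:
```python
from h import *; from mf import *
np.set_printoptions(precision=4,suppress=True)
F=lambda x,y:(255+x/7,230+y/7)
G=lambda x,y:(295+x/12,265+y/12)
print('stop outer',[m(at('scene',*G(*p),.03)) for p in((370,412),(315,475))])
print('backstop far top',[m(at('scene',*F(*p),.032)) for p in((130,360),(360,510))])
print('blank right',[m(at('scene',*F(*p),.04)) for p in((212,298),(178,338))])
crop('s28',270,265,330,310,13,'s28d')
```

```text
stop outer [array([0.0783, 0.0992]), array([0.0977, 0.0996])]
backstop far top [array([ 0.1197, -0.03  ]), array([0.1177, 0.0703])]
blank right [array([ 0.0844, -0.0214]), array([ 0.106 , -0.0195])]
```

View pics/s28d.png

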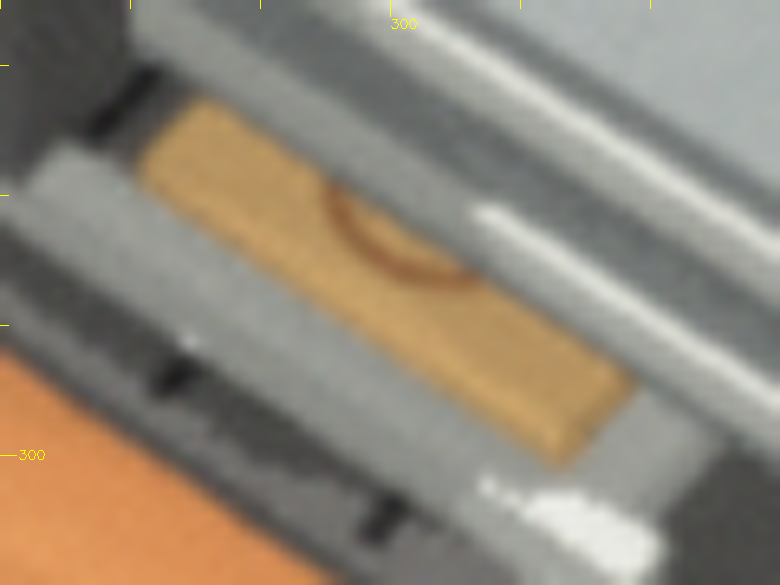

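Run:
```python
from h import *; from mf import *
np.set_printoptions(precision=4,suppress=True)
F=lambda x,y:(270+x/13,265+y/13)
print('stop inner top',[m(at('scene',*F(*p),.03)) for p in((572,462),(638,385))])
print('stop outer bottom',[m(at('scene',*F(*p),.012)) for p in((668,520),(722,440))])
print('blank left top',[m(at('scene',*F(*p),.04)) for p in((555,455),(620,378))])
print('blank right',[m(at('scene',*F(*p),.04)) for p in((203,97),(145,158))])
print('backstop near top',[m(at('scene',*F(*p),.032)) for p in((140,178),(555,470))])
print('backstop far top',[m(at('scene',*F(*p),.032)) for p in((35,200),)])
```

```text
stop inner top [array([0.0995, 0.0795]), array([0.0777, 0.0787])]
stop outer bottom [array([0.0875, 0.0945]), array([0.0664, 0.0918])]
blank left top [array([0.1063, 0.0798]), array([0.0848, 0.0788])]
blank right [array([ 0.0836, -0.021 ]), array([ 0.1022, -0.0203])]
backstop near top [array([ 0.1017, -0.0217]), array([0.1042, 0.0788])]
backstop far top [array([ 0.1186, -0.0338])]
```

```bash
python3 -m pendant '[[[-0.005,0,0.02,0],[-0.005,0,0.035,0],[-0.005,0,0.035,0],[-0.005,0.01,0.015,2.5],[-0.005,0.03,0,2.5],[-0.005,0.038,0,2.5],[0,0.038,0,2.5],[0,0.038,0,2.5]]]';python3 -m pendant '[[[0,0.038,0,2.5],[0,0.038,0,2.5],[0,0.036,0,0],[0,0,0,0],[0,0,-0.03,0],[0,0,-0.04,0],[0,0,0,0],[0,0,0,0]]]';python3 - <<'E'
from h import *
snap('wrist','w29');o=monitor.observe();q=rot(o['eef_rot']);print(o['tool_pos'],np.degrees(np.arctan2(q[1,1],q[0,1])))
E
```

```text
time_s: 31.75
tool_pos: [0.478, 0.2424, 0.3002]
eef_rot: [-0.0, -0.028, 1.0, -0.002]
force: [0.8, 0.3, -0.8]
grip_width: 0.0251
time_s: 32.42
tool_pos: [0.4774, 0.3521, 0.2283]
eef_rot: [-0.002, -0.071, 0.997, -0.004]
force: [0.9, 0.0, 0.1]
grip_width: 0.0255
[0.47774918 0.35314391 0.2302386 ] 98.12753025283799
```

View pics/w29.png

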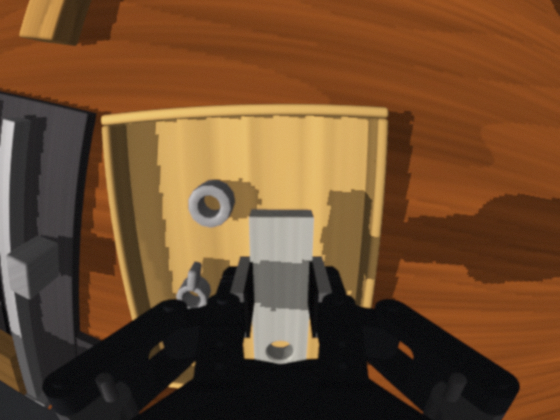

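```bash
python3 -m pendant '[[[0,0,-0.025,0],[0,0,-0.013,0],[0,0,-0.006,0],[0,0,0,0]]]';python3 -m pendant '[[[0,0,0,0],[0,0,0,0],[0,0,0,0],[0,0,0.01,0],[0,0,0.03,0],[0,0,0.04,0],[0,0,0.03,0]]]' 0.04;python3 -m pendant '[[[0,-0.03,0,0],[0,-0.04,0,-2],[0,-0.04,0,-2],[0,-0.04,0,-2],[0,-0.04,0,-2],[0,-0.04,0,-4],[0,-0.03,0,-6],[0,0,0,0]]]';python3 - <<'E'
from h import *; from mf import *
snap('wrist','w30');o=monitor.observe();q=rot(o['eef_rot']);print(o['tool_pos'],m(o['tool_pos']),np.degrees(np.arctan2(q[1,1],q[0,1])))
E
```

```text
time_s: 32.8
tool_pos: [0.4773, 0.3529, 0.1857]
eef_rot: [-0.001, -0.071, 0.997, -0.003]
force: [-0.4, -0.0, -0.9]
grip_width: 0.0254
time_s: 33.38
tool_pos: [0.477, 0.3537, 0.299]
eef_rot: [-0.0, -0.072, 0.997, -0.002]
force: [1.0, 0.0, 0.2]
grip_width: 0.0399
time_s: 34.05
tool_pos: [0.4768, 0.0856, 0.296]
eef_rot: [-0.002, 0.092, 0.996, -0.007]
force: [-0.1, -0.2, 0.3]
grip_width: 0.0399
[0.47716947 0.08935351 0.29641445] [-0.11251486  0.02704248] 79.80390965054683
```

View pics/w30.png

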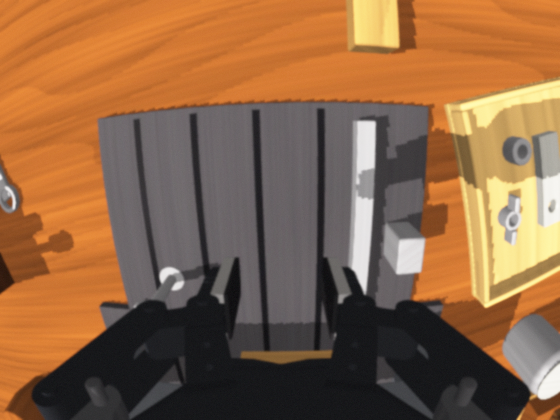

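```bash
python3 -m pendant '[[[-0.001,0,0,7.16],[-0.001,0,0,7.16],[-0.001,0,0,7.16],[-0.001,0,0,7.16],[-0.001,0,0,7.16],[-0.001,0,-0.005,7.16],[-0.001,0,-0.02,7.16],[0,0,-0.02,7.16]]]' 0.0;python3 -m pendant '[[[0,0,0,7.16],[0,0,0,7.16],[0,0,0,7.16],[0,0,0,7.16],[0,0,0,5],[0,0,0,0],[0,0,0,0]]]';python3 - <<'E'
from h import *; from mf import *
snap('wrist','w31');o=monitor.observe();q=rot(o['eef_rot']);print(o['tool_pos'],m(o['tool_pos']),np.degrees(np.arctan2(q[1,1],q[0,1])))
snap('top','t31');crop('t31',90,125,310,290,3.6,'t31c')
E
```

```text
time_s: 34.77
tool_pos: [0.4708, 0.0949, 0.2518]
eef_rot: [0.003, -0.406, 0.914, -0.003]
force: [0.9, -0.6, -0.2]
grip_width: -0.0005
time_s: 35.35
tool_pos: [0.4704, 0.0943, 0.2514]
eef_rot: [0.002, -0.65, 0.76, -0.003]
force: [-0.2, -1.0, 0.4]
grip_width: -0.0
[0.47039299 0.09409011 0.25127729] [-0.11997052  0.03061587] 171.02777863906962
```

View pics/w31.png

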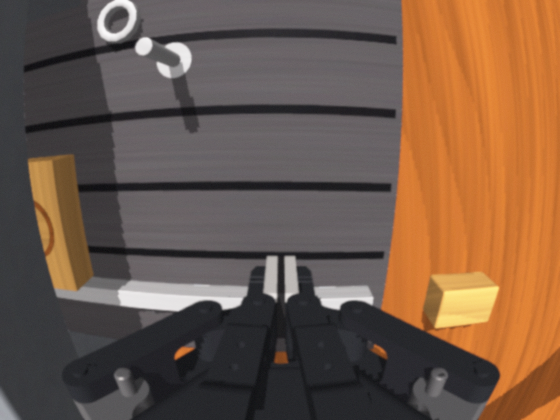

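View pics/t31c.png

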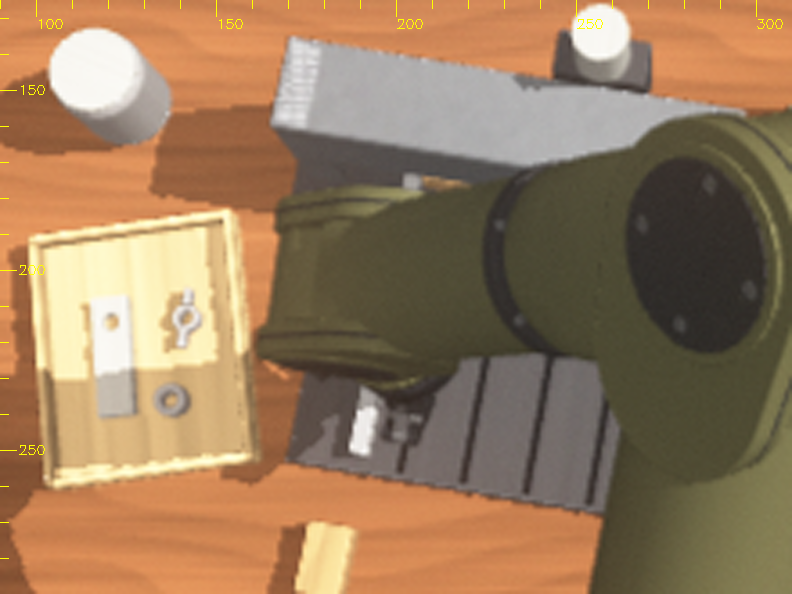

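Run:
```python
from h import *
crop('w31',10,130,160,320,4,'w31c')
```

```text
(no output)
```

View pics/w31c.png

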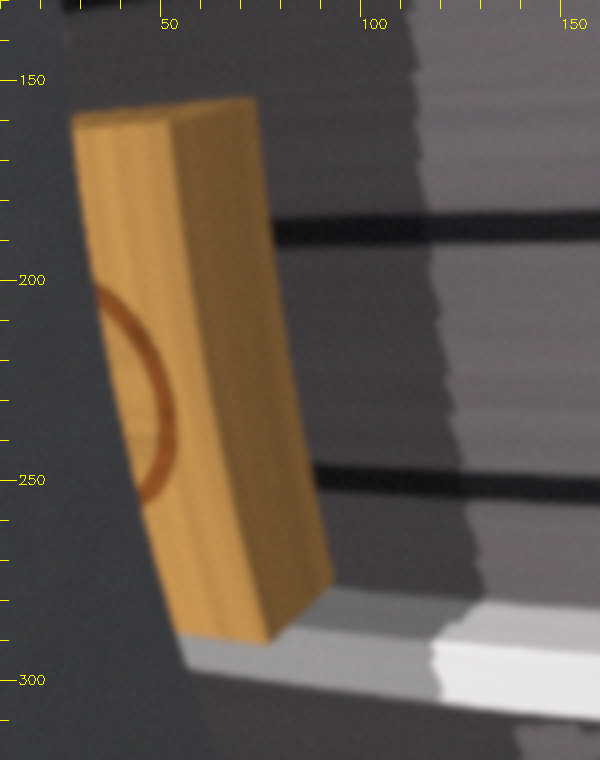

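Run:
```python
from h import *; from mf import *
np.set_printoptions(precision=4,suppress=True)
F=lambda x,y:(10+x/4,130+y/4)
for n,p,z in(('nearL bot',(333,583),.012),('nearR bot',(257,98),.012),('nearL top',(268,643),.04),('nearR top',(168,122),.04),('stop base',(345,587),.012),('stop base2',(560,603),.012),('stop top in',(300,628),.03),('stop top in2',(580,655),.03)):
    print(n,m(at('wrist',*F(*p),z,'w31')))
```

```text
nearL bot [0.0351 0.0759]
nearR bot [ 0.0341 -0.0235]
nearL top [0.0337 0.0744]
nearR top [ 0.0337 -0.0236]
stop base [0.0322 0.0766]
stop base2 [-0.0184  0.0761]
stop top in [0.0327 0.0765]
stop top in2 [-0.0293  0.0763]
```

Run:
```python
from plant import close_job, monitor
o=monitor.observe();print(o['time_s'],o['force'],abs(o['qd']).max())
print(close_job())
```

```text
35.45 [-0.8484276   0.2428961   0.49589128] 0.005561803265497405
the job is handed in; nothing more can be done
None
```

I've handed the job in at 35.5 s. By my last checks the wing nut, spacer and strap are in the tray and the blank is home against both stops. The job reports no verdict, so this rests on my own measurements.

**How it went:**
- The nut, spacer and strap came off the stud and into the tray in that order.
- I gripped the blank and slid it along the bed. It stopped about 7 mm short of the side stop while gripped, so I pushed it sideways with closed fingers until it met the stop.
- The moves can't lean the tool, so the fingers could not reach under the beam. I took the strap back out of the tray and used its end to push the blank to the back stop, to about 11 N of contact force. Then I put the strap back in the tray.

**Last checks:**
- **Blank:** the wrist picture put its near edge at machine x about 34 mm (home is 34). Its sides were at y about +75 and −23.5 mm (home is +75 and −25), square within about 0.01 rad, with no visible gap at the side stop.
- **Tray:** the last top view shows nut, spacer and strap lying in it.
- **Robot:** the gripper was clear of everything, with the arm at rest and force near zero.
- **Other objects:** none looked moved in the views I took, but I did not measure them one by one.

**Disagreement:** the scene camera put positions around the stops 3 to 7 mm off the machine frame, so there I only compared the blank with the stops. That comparison also showed it flush.

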